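# Set up a filter unit on the vacuum manifold

### The job

Set up a second filter unit on the open port of the vacuum manifold, from the bottom up: first the base in the port, then the screen stage on the base, the funnel on that and last the lid, each part gently set down, not dropped, fully home and let go before the next is fetched. Do not knock the unit already standing on the manifold, and leave the tube rack, the vial tray and the Petri dishes where they are.

Things in the scene. Friction and masses are not known exactly. Their poses are not given: they have to be found in the camera images.
- filter_base: Support base, steel, round, 46 mm high, loose, upright, 250 g. Origin: centre of underside, z up. From below: spigot 35 mm across, 14 mm long, foot tapered to 30 mm, black seal ring (no resistance); shoulder at 14 mm, 48 mm wide; head, 54 mm across from 24 to 46 mm height (grip here). Top: recess 48 mm across, 7 mm deep, floor smooth with one small dark drain hole. Goes in open_port.
- screen_stage: Screen stage: low steel drum, 30 mm high, loose, upright, 180 g. Origin: centre of underside, z up. From below: spigot 43 mm across, 6 mm long, foot tapered to 37 mm; shoulder at 6 mm; body 56 mm across from 6 to 30 mm, with two fine dark bands. Top: recess 48 mm across, 7 mm deep, its floor a screen dotted with black holes. Home: its origin 40 mm above the base's.
- funnel: Funnel: straight steel cylinder open at the top, tallest loose part, 80 mm high, upright, 200 g. Origin: centre of underside, z up. From below: spigot 43 mm across, 6 mm long, foot tapered to 37 mm; shoulder at 6 mm; foot flange 56 mm across to 12 mm; barrel 54 mm outside (grip here), 49 mm inside, up to 80 mm; its lip looks 57 mm. Home: its origin 24 mm above the screen stage's.
- lid: Lid: flat steel disc 62 mm across with a black knob, 38 mm high, loose, upright, 120 g. Origin: centre of underside, z up. From below: spigot 43 mm across, 6 mm long, foot tapered to 37 mm; disc from 6 to 12 mm; knob on the axis, 20 mm across, from 12 to 38 mm (grip here; its slimmer neck is looks only). Home: its origin 74 mm above the funnel's, spigot in the funnel's mouth.
- open_port: The open port of the manifold, fixed: upright steel cup, 50 mm outside, with an empty bore 40 mm across and 20 mm deep, dark at the bottom. Origin: centre of its rim, 85 mm above the bench, z up. Any of the manifold's three ports may be the open one. The base is home when its shoulder lies on this rim, its origin 14 mm below the rim. The finished stack is 162 mm high over this rim.
- manifold: Fixed vacuum manifold: level steel tube along its y, 45 mm thick, 400 mm long (hose nozzle 50 mm more at +y), axis 40 mm above the bench; origin on the bench under its middle. Three ports, at y -130, 0, 130 mm: one open, one under the running unit, one shut by a white silicone stopper (fixed, 48 mm wide, 26 mm above the rim). Black stopcock handles below each rim. All spigots have 2.5 mm play all round.
- running_unit: The filter unit already set up on another port, fixed: base, screen stage, funnel and lid just as the new one must look, at most 62 mm across, its knob's top 247 mm above the bench. Not to be knocked. Origin: centre of its port's rim, 85 mm above the bench, z up.
- tube_rack: Bystander: green microtube rack with some tubes, 160 x 66 x 50 mm (tubes to 60 mm), loose. Origin: centre of its underside; x along its length.
- vial_tray: Bystander: small clear open tray of vials, 105 x 75 x 32 mm, loose. Origin: centre of its underside; x along its length.
- petri_dishes: Bystander: three clear Petri dishes in a pile, 60 mm across, 46 mm high, loose. Origin: centre of the underside.

How it is judged:
By the outcome, as a careful person would: the job done as asked, in the order asked, and still so for the second after the job is handed in, with the robot touching nothing.
It also fails if it takes over 122 s, if anything falls off the work surface, if the arm or the gripper's body presses on something with over 40 N, if the wrist force passes 120 N, or if a joint passes its speed limit or range.

### The arm

A 6-joint arm with a two-finger parallel gripper is mounted at the origin on the work surface. World frame = base frame: x ahead of the robot, y to its left, z up, the work surface at z = 0. Lengths are in m, angles in degrees, forces in N, time in s.
With the tool pointing down it reaches from about 0.4 to 0.825 m from the base axis. Payload 7 kg.
Tool frame: the origin (TCP) lies midway between the tips of the shut fingers; the grasp point (between the pads) lies 19 mm behind it; z points along the fingers, y is the direction in which the jaws open and shut (so a half turn about z gives the same grasp; the last joint's range is limited). The gripper opens to 88 mm and grips with 3 to 60 N. Pads are 19 mm wide; open, the fingers measure 130 mm over their backs; the gripper's body (78 mm by 193 mm) begins 47 mm behind the grasp point.
Start: joints at [-49.211, 20.546, 0.682, 0, -70.136, -16.507], TCP at [0.278, -0.615, 0.201] pointing down, gripper open.
Joint ranges: [-176.03, 176.03], [-82.01, 121.73], [-58.28, 71.71], [-173.87, 95.51], [-174.79, -0.11], [-173.66, 173.66]. Speed limits (degrees/s): [136.94, 136.94, 172.46, 180, 180, 180].

### API

Orientations are given as [roll, pitch, yaw] about the fixed x, y, z axes, in that order (R = Rz(yaw) Ry(pitch) Rx(roll)).
In Python, from plant import ctrl, snapshot gives the robot as it stands.
- The arm moves only by the shell command python3 -m pendant 'ROWS'. ROWS is JSON, a list of rows, each a list of 7 numbers: the shift along the tool's x, y, z in m, then the turn, a rotation vector about the tool's x, y, z in rad, then the opening, from -1 (shut) to 1 (fully open), so that 0 is half open. In form: [[x, y, z, ax, ay, az, jaw], ...]. A call has 1 to 12 rows; each row is the pose to reach, as a shift and turn from the pose commanded when the call began, along the tool's axes at that moment; what a row does not reach only later rows make up. A row lasts 1/8 s, in which the tool goes at most 62.5 mm and 10.7 degrees, less where a joint would pass 70% of its speed; a pose out of reach is approached as far as the arm can. A call with a gripper value outside its range is refused whole. The fingers move at their own pace and stop on an object; the grip force is fixed at half the most. Time passes only in rows, so rows that repeat a pose let the fingers close. It gives the time, the measured TCP pose, the force and the opening at its end, in the units of the state.
- ctrl.get_obs(): the state, without advancing time (a new reading comes with each control period).
- snapshot(name): name is "side" or "top"; returns a dict with "image" (400x640x3 uint8, blue, green, red), "mtx" (3x3 intrinsics, pixels), "eye" and "attitude" of the camera in the world. Camera axes: x right, y up, looking along -z (the intrinsics and any distortion apply to the point x, -y, -z); pixel columns grow to the right and rows downward; lengths in m; the calibration is good to about 2 mm. A picture is of the moment at which its call begins. There is no depth.
- ctrl.close_job(): hands the job in, once; it reports no verdict.
The state is a dict: "clock": time; "joint_pos": joint angles; "qvel": joint speeds; "tau": joint torques, N m; "tool_pos": TCP position; "orientation": TCP orientation; "force": force on the tool from outside, world axes, zero at the start; "moment": the same for the moment, N m; "opening": finger opening in m.
Only numpy, scipy, OpenCV 4.12 (cv2) and the standard library are available. Lean on these libraries where they do the work, as an engineer would, in place of code of your own. Each camera call takes 0.05 s, during which the arm holds its last target.

## Working session

There is one attempt and no reset: what is moved stays moved. The work goes in short steps, Python scripts to look and compute and a shell command to move; the robot and the scene stay as the last step left them, time stands still between calls to the robot, and variables do not carry over. Pictures are saved under pics/ and viewed, and the job is handed in when it is done.

```bash
ls; mkdir -p pics; python3 - <<'E'
from plant import ctrl, snapshot
import cv2
print(ctrl.get_obs())
for n in("side","top"):
    s=snapshot(n); cv2.imwrite(f"pics/{n}0.png",s["image"]); print(n,s["mtx"],s["eye"],s["attitude"],[k for k in s])
E
```

```text
pics
{'clock': 0.0, 'joint_pos': array([-4.92106696e+01,  2.05904433e+01,  6.31756419e-01, -2.03350692e-02,
       -7.01348373e+01, -1.65089234e+01]), 'qvel': array([-0.07893608, -0.02762296,  0.01390128,  0.0414215 , -0.14152149,
       -0.01139733]), 'tau': array([ 8.46180901e-04, -5.82716203e+01,  2.93065381e+01,  6.99698389e+00,
        6.93502690e-03, -1.27570288e-04]), 'tool_pos': array([ 0.27732908, -0.61479932,  0.20041791]), 'orientation': array([ 1.79904899e+02, -8.25080716e-03, -1.55726512e+02]), 'force': array([-0.01624188, -0.20918237, -0.77299025]), 'moment': array([-0.01532797,  0.01047827,  0.05470197]), 'opening': 0.08766600678711822}
side [[384.4868375    0.         318.13047501]
 [  0.         384.4868375  198.88851669]
 [  0.           0.           1.        ]] [0.32305731 0.74402605 0.78265315] [  48.70130155   -0.55024404 -160.53940002] ['image', 'mtx', 'eye', 'attitude']
top [[361.33780063   0.         320.54324136]
 [  0.         361.33780063 193.19839853]
 [  0.           0.           1.        ]] [0.4970178  0.01708344 1.14019857] [  4.69763605   0.14655798 -90.39865592] ['image', 'mtx', 'eye', 'attitude']
```

View pics/side0.png

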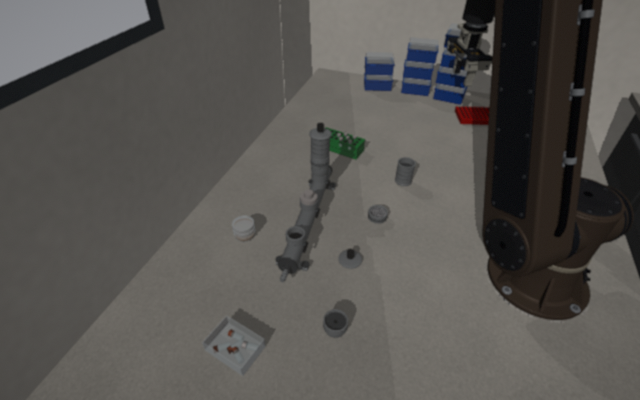

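View pics/top0.png

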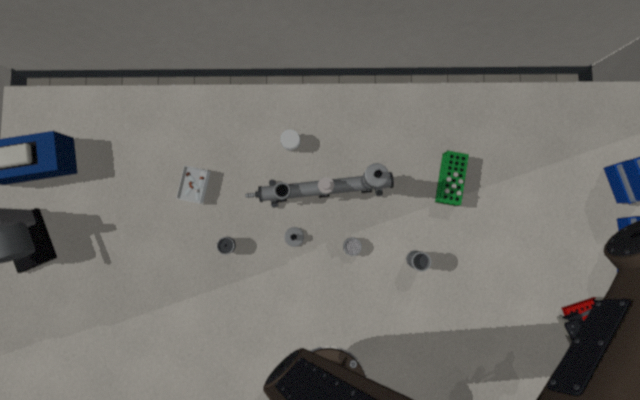

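The top view shows the open port at about (281,190), the base at (226,245), the lid at (296,237), the stage at (353,246) and the funnel at (419,261). I'll enlarge these areas to measure them.

```bash
cat > h.py <<'E'
import numpy as np, cv2
from scipy.spatial.transform import Rotation as R
from plant import ctrl, snapshot
def proj(s,p):
    Rc=R.from_euler('xyz',s["attitude"],degrees=True).as_matrix()
    q=(np.atleast_2d(p)-s["eye"])@Rc; q=q*[1,-1,-1]; u=q@s["mtx"].T
    return u[:,:2]/u[:,2:]
def ray(s,uv,z):
    Rc=R.from_euler('xyz',s["attitude"],degrees=True).as_matrix()
    d=np.linalg.inv(s["mtx"])@[uv[0],uv[1],1.]; d=Rc@(d*[1,-1,-1])
    return s["eye"]+d*(z-s["eye"][2])/d[2]
def crop(s,x0,y0,w,h,k,name):
    c=cv2.resize(s["image"][y0:y0+h,x0:x0+w],None,fx=k,fy=k,interpolation=cv2.INTER_CUBIC)
    for x in range((x0+9)//10*10,x0+w,10): cv2.line(c,((x-x0)*k,0),((x-x0)*k,4 if x%50 else 12),(0,255,255),1)
    for y in range((y0+9)//10*10,y0+h,10): cv2.line(c,(0,(y-y0)*k),(4 if y%50 else 12,(y-y0)*k),(0,255,255),1)
    cv2.imwrite(f"pics/{name}.png",c)
def circ(s,c,r,z):
    t=np.linspace(0,2*np.pi,73); return proj(s,np.c_[c[0]+r*np.cos(t),c[1]+r*np.sin(t),0*t+z])
E
python3 - <<'E'
from h import *
s=snapshot("top"); crop(s,200,155,130,100,6,"t1"); crop(s,320,155,130,120,5,"t2")
s=snapshot("side"); crop(s,270,110,160,120,5,"s1"); crop(s,270,220,110,120,5,"s2")
E
```

```text
(no output)
```

View pics/t1.png

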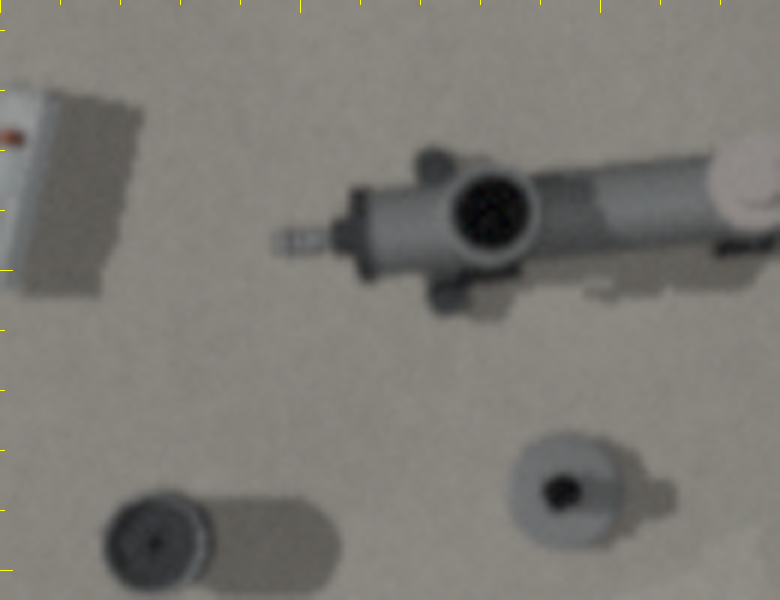

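View pics/t2.png

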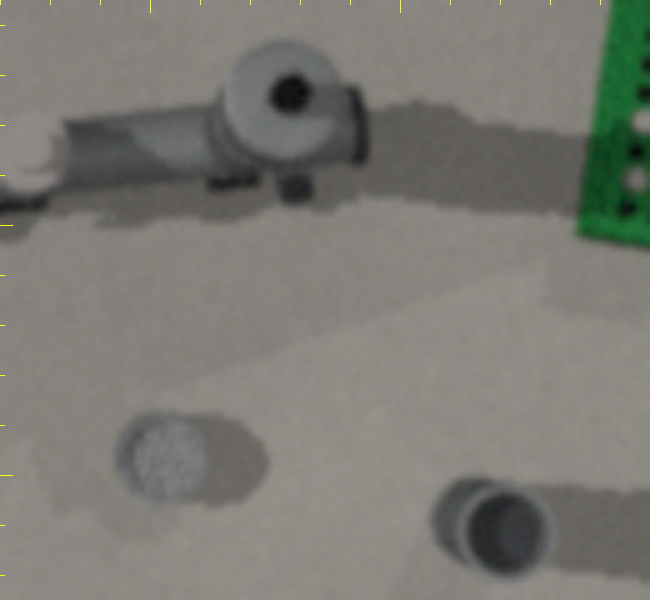

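View pics/s1.png

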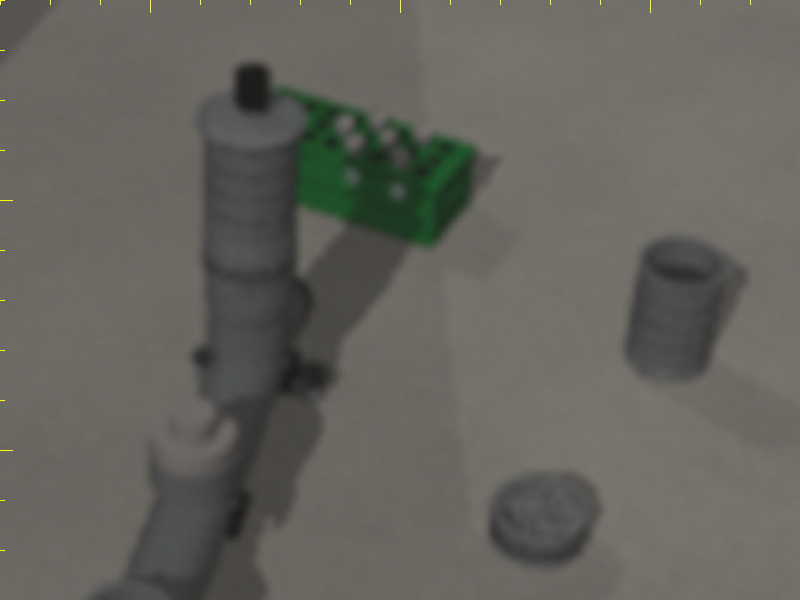

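View pics/s2.png

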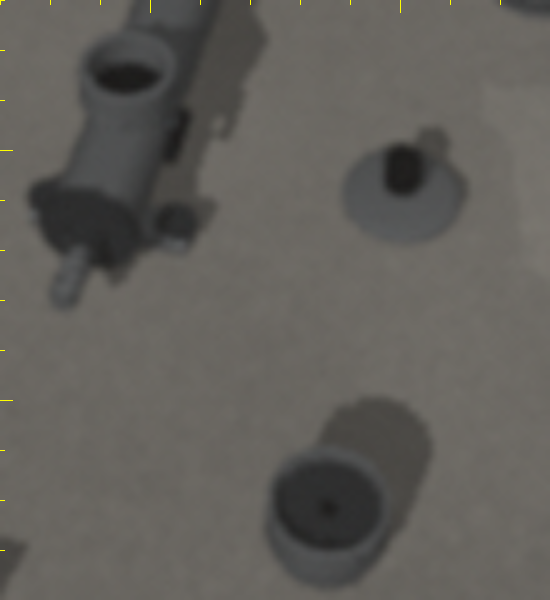

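```bash
python3 - <<'E'
from h import *
T=snapshot("top"); S=snapshot("side")
f=lambda c,o,k:((c[0]+.5)/k-.5+o[0],(c[1]+.5)/k-.5+o[1])
t1=(200,155);t2=(320,155);s1=(270,110);s2=(270,220)
M=[("port",.085,f((493,213),t1,6),f((128,69),s2,5)),
("base",.039,f((155,543),t1,6),f((328,507),s2,5)),
("lid disc",.012,f((566,490),t1,6),f((404,193),s2,5)),
("knob",.038,f((562,491),t1,6),None),
("stage",.023,f((167,459),t2,5),None),
("stage30",.03,f((165,456),t2,5),f((544,505),s1,5)),
("funnel",.08,f((506,532),t2,5),f((684,262),s1,5)),
("stopper",.111,f((32,152),t2,5),None),
("runlid disc",.085+.148-.0+.0,f((281,99),t2,5),f((252,120),s1,5)),
("runknob",.247,f((290,93),t2,5),f((253,70),s1,5))]
for n,z,a,b in M:
    print(n,ray(T,a,z)[:2].round(4), ray(S,b,z)[:2].round(4) if b else "")
E
```

```text
port [0.5937 0.1329] [0.5916 0.1355]
base [0.4322 0.308 ] [0.4311 0.3065]
lid disc [0.4563 0.1029] [0.4525 0.1049]
knob [0.4567 0.1029] 
stage [ 0.4245 -0.079 ] 
stage30 [ 0.4268 -0.0772] [ 0.4221 -0.0776]
funnel [ 0.385  -0.2699] [ 0.3826 -0.2715]
stopper [0.605  0.0033] 
runlid disc [ 0.6183 -0.1212] [ 0.6103 -0.0999]
runknob [ 0.6194 -0.1236] [ 0.6193 -0.1268]
```

```bash
cat > ov.py <<'E'
from h import *
def ov(s,circs,x0,y0,w,h,k,name):
    c=cv2.resize(s["image"][y0:y0+h,x0:x0+w],None,fx=k,fy=k,interpolation=cv2.INTER_CUBIC)
    for (cx,cy,r,z,col) in circs:
        p=(circ(s,(cx,cy),r,z)-[x0,y0]+.5)*k-.5
        cv2.polylines(c,[(p*8).round().astype(np.int32)],True,col,1,cv2.LINE_AA,3)
    return c
r=(0,0,255);g=(0,255,0);b=(255,128,0)
E
python3 - <<'E'
from ov import *
T=snapshot("top"); S=snapshot("side")
P=(.593,.1335);B=(.432,.3075);L=(.4555,.1033);G=(.425,-.0777);F=(.3845,-.2702)
C=[(*P,.025,.085,r),(*P,.020,.085,g),(*B,.027,.046,r),(*B,.024,.046,g),(*L,.031,.012,r),(*L,.010,.038,g),(*L,.031,.006,b),
(*G,.028,.030,r),(*G,.024,.030,g),(*G,.028,.006,b),(*F,.0285,.08,r),(*F,.0245,.08,g),(*F,.028,.006,b)]
a=ov(T,C,205,175,110,80,7,"");cv2.imwrite("pics/o1.png",a)
a=ov(T,C,330,225,110,50,7,"");bb=ov(S,C,360,150,70,80,6,"");cv2.imwrite("pics/o2.png",a);cv2.imwrite("pics/o3.png",bb)
cv2.imwrite("pics/o4.png",ov(S,C,270,220,110,120,5,""))
E
```

```text
(no output)
```

View pics/o1.png

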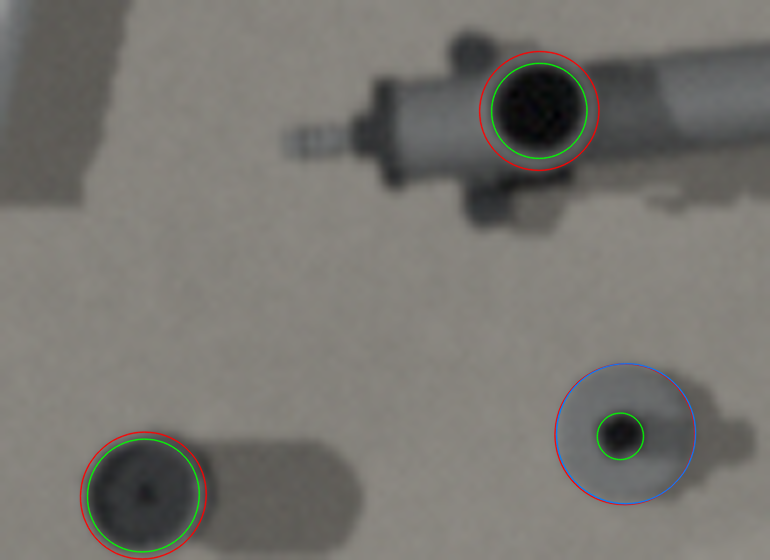

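View pics/o2.png

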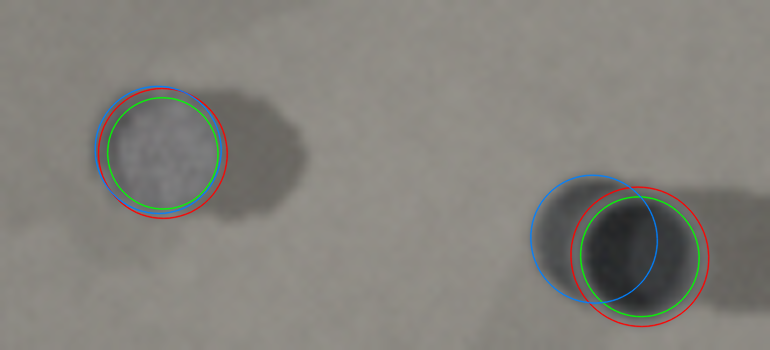

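View pics/o3.png

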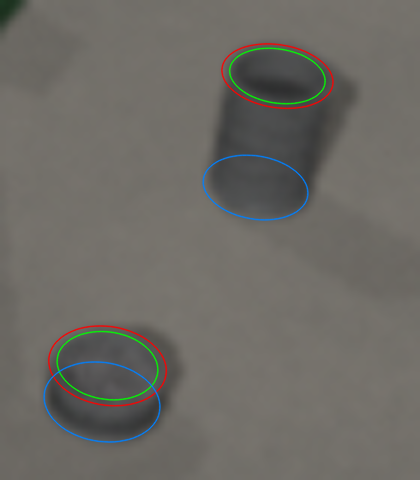

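View pics/o4.png

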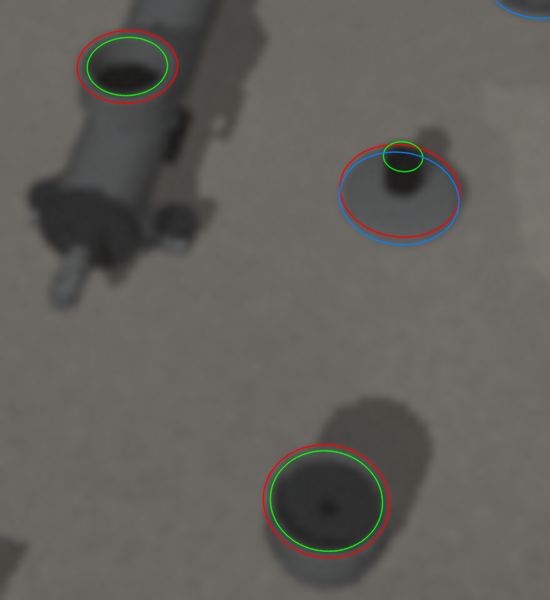

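```bash
python3 -m pendant '[[-0.04,0.03,-0.05,0,0,0.1,1],[-0.08,0.07,-0.1,0,0,0.2,1],[-0.12,0.1,-0.1,0,0,0.3,1],[-0.16,0.14,-0.1,0,0,0.4236,1],[-0.2,0.175,-0.1,0,0,0.4236,1],[-0.24,0.21,-0.1,0,0,0.4236,1],[-0.28,0.24,-0.1,0,0,0.4236,1],[-0.307,0.262,-0.1,0,0,0.4236,1],[-0.307,0.262,-0.1,0,0,0.4236,1]]'
```

```text
clock: 1.52
tool_pos: [0.4506, -0.2483, 0.3016]
orientation: [180.0, 0.0, -179.8]
force: [-0.3, -0.5, -0.0]
opening: 0.0877
```

```bash
python3 -m pendant '[[0,0.05,0,0,0,0,1],[0,0.11,0,0,0,0,1],[0,0.17,0,0,0,0,1],[0,0.23,0,0,0,0,1],[0,0.29,0,0,0,0,1],[0.005,0.35,0,0,0,0,1],[0.01,0.41,0,0,0,0,1],[0.015,0.47,0.05,0,0,0,1],[0.018,0.53,0.1,0,0,0,1],[0.018,0.556,0.15,0,0,0,1],[0.018,0.556,0.18,0,0,0,1],[0.018,0.556,0.18,0,0,0,1]]'; python3 - <<'E'
from ov import *
print(ctrl.get_obs()["tool_pos"],ctrl.get_obs()["orientation"])
T=snapshot("top");S=snapshot("side")
crop(T,190,200,90,80,7,"a1");crop(S,290,230,100,110,5,"a2")
E
```

```text
clock: 3.02
tool_pos: [0.43, 0.3039, 0.1178]
orientation: [-179.6, -0.3, -180.0]
force: [0.1, 1.0, 0.6]
opening: 0.0876
[0.42999853 0.30393505 0.11783261] [-179.64809722   -0.26975289 -179.97492064]
```

View pics/a1.png

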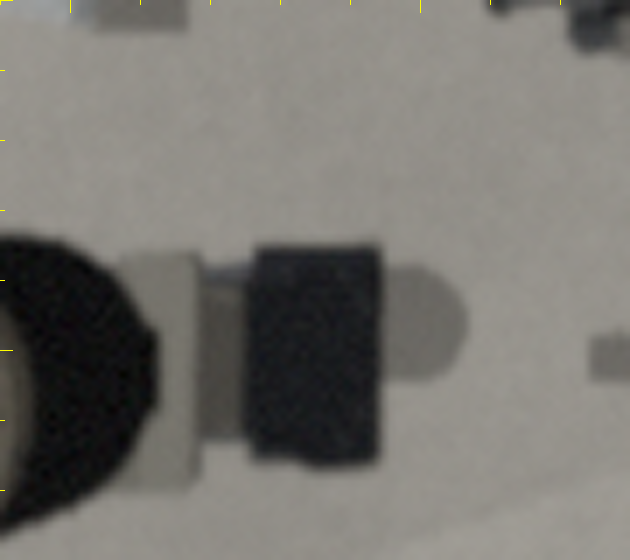

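View pics/a2.png

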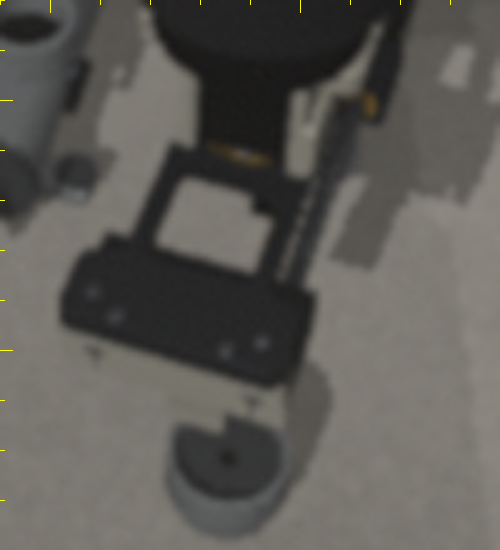

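```bash
python3 -m pendant '[[-0.001,0.002,0,0,0,0,1],[-0.001,0.003,0.03,0,0,0,1],[-0.001,0.003,0.06,0,0,0,1],[-0.001,0.003,0.08,0,0,0,1],[-0.001,0.003,0.08,0,0,0,1]]'
```

```text
clock: 3.75
tool_pos: [0.4329, 0.3084, 0.0418]
orientation: [-180.0, 0.0, 180.0]
force: [0.4, 0.2, 0.8]
opening: 0.0875
```

```bash
python3 -m pendant '[[0.001,-0.001,0.015,0,0,0,1],[0.001,-0.001,0.025,0,0,0,1],[0.001,-0.001,0.025,0,0,0,1],[0.001,-0.001,0.025,0,0,0,0.5],[0.001,-0.001,0.025,0,0,0,0],[0.001,-0.001,0.025,0,0,0,-0.4],[0.001,-0.001,0.025,0,0,0,-0.7],[0.001,-0.001,0.025,0,0,0,-1],[0.001,-0.001,0.025,0,0,0,-1]]'
```

```text
clock: 4.88
tool_pos: [0.4317, 0.308, 0.0165]
orientation: [180.0, 0.0, -180.0]
force: [-0.8, 0.5, 1.3]
opening: 0.0518
```

```bash
python3 -m pendant '[[0,0,0,0,0,0,-1],[0,0,-0.01,0,0,0,-1],[0,0,-0.04,0,0,0,-1],[0,0,-0.08,0,0,0,-1],[0,0,-0.12,0,0,0,-1],[0,0,-0.15,0,0,0,-1],[0,0,-0.15,0,0,0,-1]]'; python3 - <<'E'
from ov import *
T=snapshot("top");S=snapshot("side")
crop(T,190,200,90,80,7,"a3");crop(S,290,230,100,110,5,"a4")
E
```

```text
clock: 5.75
tool_pos: [0.4323, 0.3086, 0.169]
orientation: [179.8, 0.2, -180.0]
force: [0.3, 0.7, -4.6]
opening: 0.0519
```

View pics/a4.png

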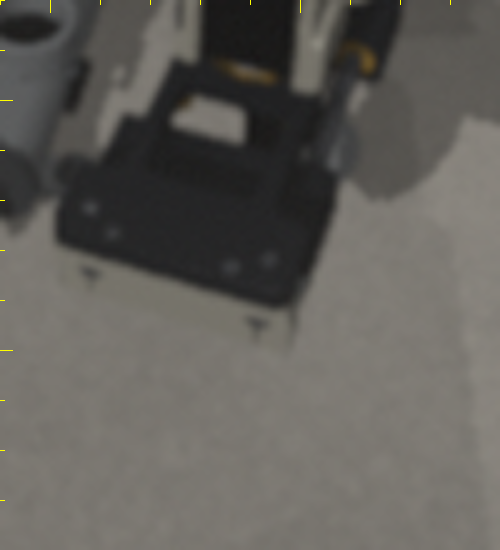

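```bash
python3 -m pendant '[[-0.015,-0.02,0,0,0,0,-1],[-0.04,-0.045,0,0,0,0,-1],[-0.07,-0.075,0,0,0,0,-1],[-0.1,-0.105,0,0,0,0,-1],[-0.13,-0.135,0,0,0,0,-1],[-0.15,-0.16,0,0,0,0,-1],[-0.161,-0.175,0,0,0,0,-1],[-0.161,-0.175,0.01,0,0,0,-1],[-0.161,-0.175,0.02,0,0,0,-1],[-0.161,-0.175,0.02,0,0,0,-1],[-0.161,-0.175,0.02,0,0,0,-1]]'; python3 - <<'E'
from ov import *
T=snapshot("top");S=snapshot("side")
P=(.593,.1333)
p=ctrl.get_obs()["tool_pos"];print(p,ctrl.get_obs()["force"]);z=p[2]-.0165
C=[(*P,.025,.085,r),(*P,.020,.085,g),(p[0],p[1],.0175,z+.007,b),(p[0],p[1],.024,z+.019,b)]
cv2.imwrite("pics/b1.png",ov(T,C,240,150,90,80,7,""))
cv2.imwrite("pics/b2.png",ov(S,C,250,190,90,100,6,""))
E
```

```text
clock: 7.22
tool_pos: [0.5924, 0.1335, 0.1465]
orientation: [-180.0, 0.0, -179.9]
force: [-1.4, -0.5, -2.3]
opening: 0.0517
[0.59263441 0.13339327 0.14684055] [-0.44782465  0.177659   -3.010951  ]
```

View pics/b1.png

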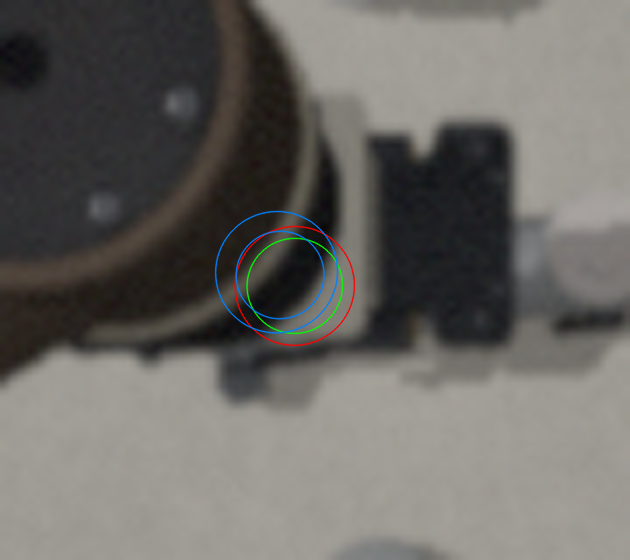

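View pics/b2.png

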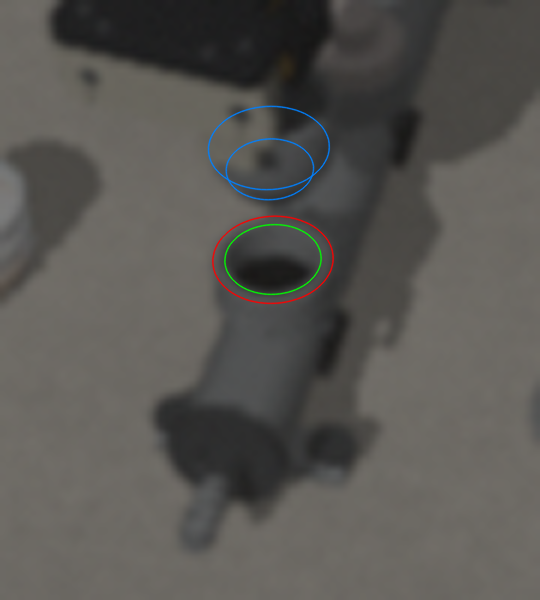

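```bash
python3 -m pendant '[[0,0,0.01,0,0,0,-1],[0,0,0.025,0,0,0,-1],[0,0,0.035,0,0,0,-1],[0,0,0.04,0,0,0,-1],[0,0,0.042,0,0,0,-1],[0,0,0.045,0,0,0,-1],[0,0,0.048,0,0,0,-1],[0,0,0.05,0,0,0,-1],[0,0,0.05,0,0,0,-1]]'
```

```text
clock: 8.45
tool_pos: [0.5925, 0.1328, 0.0962]
orientation: [-180.0, -0.0, -180.0]
force: [0.4, 0.1, -2.8]
opening: 0.052
```

```bash
python3 -m pendant '[[0,0,0.002,0,0,0,-1],[0,0,0.004,0,0,0,-1],[0,0,0.0055,0,0,0,-1],[0,0,0.007,0,0,0,-1],[0,0,0.008,0,0,0,-1],[0,0,0.0085,0,0,0,-1],[0,0,0.0085,0,0,0,-1]]'
```

```text
clock: 9.32
tool_pos: [0.5926, 0.1328, 0.0879]
orientation: [180.0, 0.0, -180.0]
force: [0.5, -0.3, -3.4]
opening: 0.0516
```

```bash
python3 -m pendant '[[0,0,0.0005,0,0,0,-1],[0,0,0.001,0,0,0,-1],[0,0,0.001,0,0,0,-1]]'; python3 -m pendant '[[0,0,0.0005,0,0,0,-1],[0,0,0.0005,0,0,0,-1]]'
```

```text
clock: 9.7
tool_pos: [0.5927, 0.1329, 0.0875]
orientation: [180.0, 0.0, -180.0]
force: [-2.1, 0.2, 5.3]
opening: 0.0518
clock: 9.95
tool_pos: [0.5928, 0.1329, 0.0875]
orientation: [180.0, 0.0, -180.0]
force: [-4.0, 0.3, 8.7]
opening: 0.0519
```

Contact came exactly at the expected height (TCP 0.0875). I'll release and retreat.

```bash
python3 -m pendant '[[0,0,-0.001,0,0,0,-0.5],[0,0,-0.001,0,0,0,0.3],[0,0,-0.001,0,0,0,1],[0,0,-0.001,0,0,0,1],[0,0,-0.001,0,0,0,1],[0,0,-0.001,0,0,0,1],[0,0,-0.03,0,0,0,1],[0,0,-0.07,0,0,0,1],[0,0,-0.12,0,0,0,1],[0,0,-0.17,0,0,0,1],[0,0,-0.18,0,0,0,1]]'
```

```text
clock: 11.32
tool_pos: [0.5942, 0.1333, 0.2707]
orientation: [179.9, 0.4, -180.0]
force: [-0.4, 0.0, -0.3]
opening: 0.0874
```

```bash
python3 -m pendant '[[0.03,-0.03,0,0,0,0,1],[0.07,-0.08,0,0,0,0,1],[0.11,-0.13,0,0,0,0,1],[0.15,-0.18,0.02,0,0,0,1],[0.168,-0.211,0.06,0,0,0,1],[0.168,-0.211,0.11,0,0,0,1],[0.168,-0.211,0.15,0,0,0,1],[0.168,-0.211,0.17,0,0,0,1],[0.168,-0.211,0.17,0,0,0,1]]'; python3 - <<'E'
from ov import *
T=snapshot("top");S=snapshot("side")
P=(.5928,.1329); G=(.425,-.0777)
C=[(*P,.027,.117,r),(*P,.024,.117,g),(*G,.028,.030,r),(*G,.024,.03,g),(*G,.028,.006,b)]
cv2.imwrite("pics/c1.png",ov(T,C,250,150,130,110,6,""))
cv2.imwrite("pics/c2.png",ov(S,C,270,160,130,120,5,""))
E
```

```text
clock: 12.45
tool_pos: [0.423, -0.0786, 0.0949]
orientation: [-180.0, -0.2, 180.0]
force: [0.6, -0.2, -0.3]
opening: 0.0877
```

View pics/c1.png

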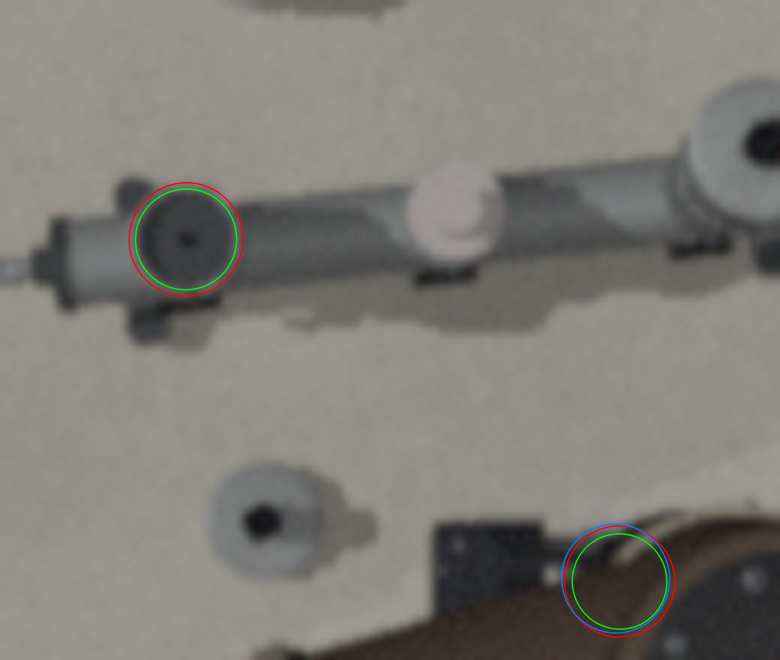

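View pics/c2.png

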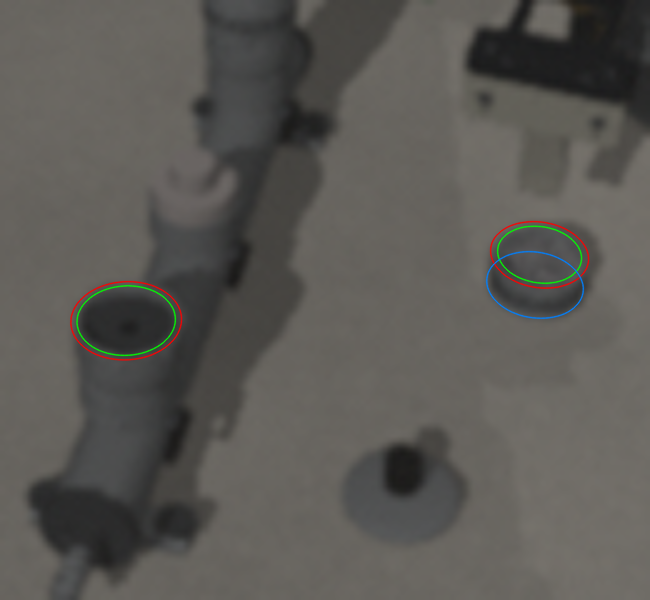

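```bash
python3 -m pendant '[[0,0,0.03,0,0,0,1],[0,0,0.06,0,0,0,1],[0,0,0.075,0,0,0,1],[0,0,0.08,0,0,0,1],[0,0,0.08,0,0,0,1]]'
```

```text
clock: 13.18
tool_pos: [0.4253, -0.078, 0.017]
orientation: [180.0, 0.1, -180.0]
force: [0.3, -0.3, -0.2]
opening: 0.088
```

```bash
python3 -m pendant '[[0.0005,0,0.006,0,0,0,1],[0.0005,0,0.01,0,0,0,1],[0.0005,0,0.01,0,0,0,0.6],[0.0005,0,0.01,0,0,0,0.3],[0.0005,0,0.01,0,0,0,0],[0.0005,0,0.01,0,0,0,-0.5],[0.0005,0,0.01,0,0,0,-1],[0.0005,0,0.01,0,0,0,-1]]'
```

```text
clock: 14.18
tool_pos: [0.4241, -0.0782, 0.0064]
orientation: [180.0, 0.0, -180.0]
force: [-1.2, 0.2, -0.1]
opening: 0.0332
```

```bash
python3 - <<'E'
from ov import *
o=ctrl.get_obs();print(o["opening"],o["force"],o["tool_pos"])
S=snapshot("side");T=snapshot("top")
crop(S,350,170,80,70,8,"d1");crop(T,310,200,100,80,7,"d2")
E
```

```text
0.033157312144734406 [-1.20343206  0.16784034 -0.13366549] [ 0.42414073 -0.07819365  0.00638039]
```

View pics/d1.png

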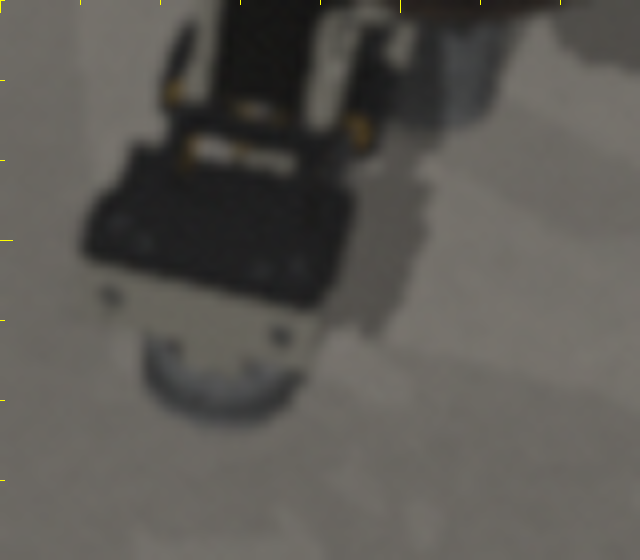

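View pics/d2.png

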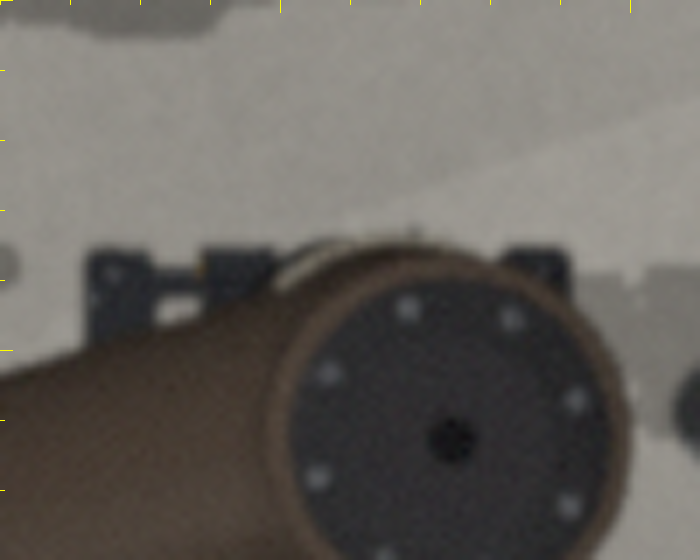

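```bash
python3 - <<'E'
from ov import *
S=snapshot("side")
G=(.4245,-.0777)
C=[(*G,.028,.030,r),(*G,.028,.006,b)]
x,y,z=ctrl.get_obs()["tool_pos"]
im=ov(S,C,350,170,80,70,8,"")
for yy,col in((y+.0166,g),(y-.0166,(0,255,255))):
    q=np.array([[x-.0095,yy,z],[x+.0095,yy,z],[x+.0095,yy,z+.038],[x-.0095,yy,z+.038]])
    p=(proj(S,q)-[350,170]+.5)*8-.5
    cv2.polylines(im,[p.astype(np.int32)],True,col,1)
cv2.imwrite("pics/d3.png",im)
E
```

```text
(no output)
```

View pics/d3.png

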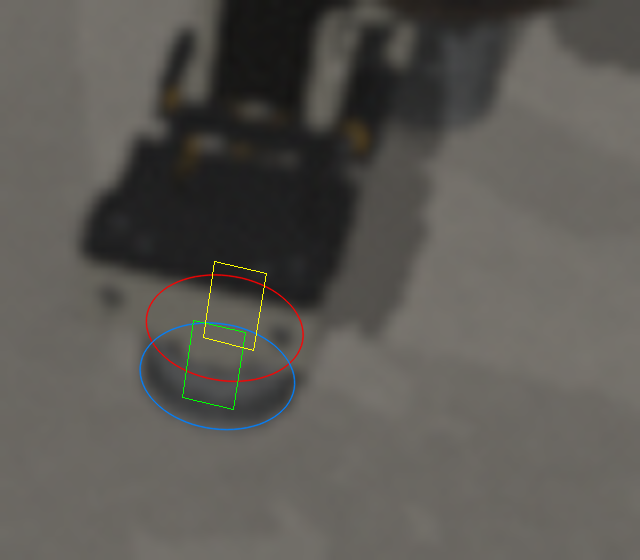

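```bash
python3 - <<'E'
from ov import *
S=snapshot("side")
for z in (.095,.1,.105,.11,.115,.12,.125): print(z,proj(S,[[.4235,-.0786+.044,z],[.4235,-.0786+.065,z]]).round(1).tolist())
for z in (.006,.015,.023,.03,.035): print(z,proj(S,[[.4241,-.0782+.0166,z],[.4241,-.0782+.03,z]]).round(1).tolist())
E
```

```text
0.095 [[377.1, 203.1], [375.3, 208.0]]
0.1 [[377.3, 201.7], [375.5, 206.6]]
0.105 [[377.5, 200.3], [375.7, 205.2]]
0.11 [[377.7, 198.9], [375.9, 203.8]]
0.115 [[377.9, 197.4], [376.1, 202.4]]
0.12 [[378.1, 196.0], [376.3, 201.0]]
0.125 [[378.3, 194.6], [376.5, 199.5]]
0.006 [[375.5, 220.1], [374.5, 223.2]]
0.015 [[375.9, 217.8], [374.8, 220.9]]
0.023 [[376.2, 215.8], [375.1, 218.9]]
0.03 [[376.4, 214.1], [375.4, 217.1]]
0.035 [[376.6, 212.8], [375.6, 215.8]]
```

```bash
python3 -m pendant '[[0,0,-0.005,0,0,0,-1],[0,0,-0.015,0,0,0,-1],[0,0,-0.03,0,0,0,-1],[0,0,-0.04,0,0,0,-1],[0,0,-0.04,0,0,0,-1]]'; python3 - <<'E'
from ov import *
S=snapshot("side")
crop(S,350,150,80,90,7,"e1")
E
```

```text
clock: 15.0
tool_pos: [0.4248, -0.078, 0.0473]
orientation: [180.0, 0.1, -180.0]
force: [0.8, -0.1, 0.9]
opening: 0.0007
```

View pics/e1.png

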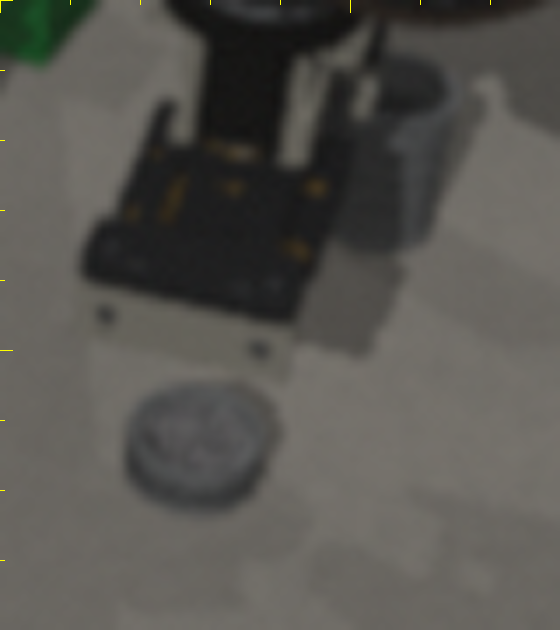

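```bash
python3 -m pendant '[[0,0,-0.03,0,0,0,0.27],[0,0,-0.06,0,0,0,0.27],[0,0,-0.1,0,0,0,0.27],[0,0,-0.1,0,0,0,0.27],[0,0,-0.1,0,0,0,0.27],[0,0,-0.1,0,0,0,0.27]]'; python3 - <<'E'
from ov import *
S=snapshot("side")
x,y,z=ctrl.get_obs()["tool_pos"]
im=cv2.resize(S["image"][90:240,340:440],None,fx=6,fy=6,interpolation=cv2.INTER_CUBIC)
im=cv2.convertScaleAbs(im,alpha=1.6)
cv2.imwrite("pics/f0.png",im)
for yy,col in((y+.028,g),(y-.028,(0,255,255))):
  for dz in (0,.019,.038):
    p=(proj(S,np.array([[x-.0095,yy,z+dz],[x+.0095,yy,z+dz]]))-[340,90]+.5)*6-.5
    cv2.polylines(im,[p.astype(np.int32)],True,col,1)
cv2.imwrite("pics/f1.png",im)
E
```

```text
clock: 15.8
tool_pos: [0.4233, -0.0783, 0.1452]
orientation: [-180.0, -0.1, -180.0]
force: [0.2, 0.2, -0.7]
opening: 0.0534
```

View pics/f1.png

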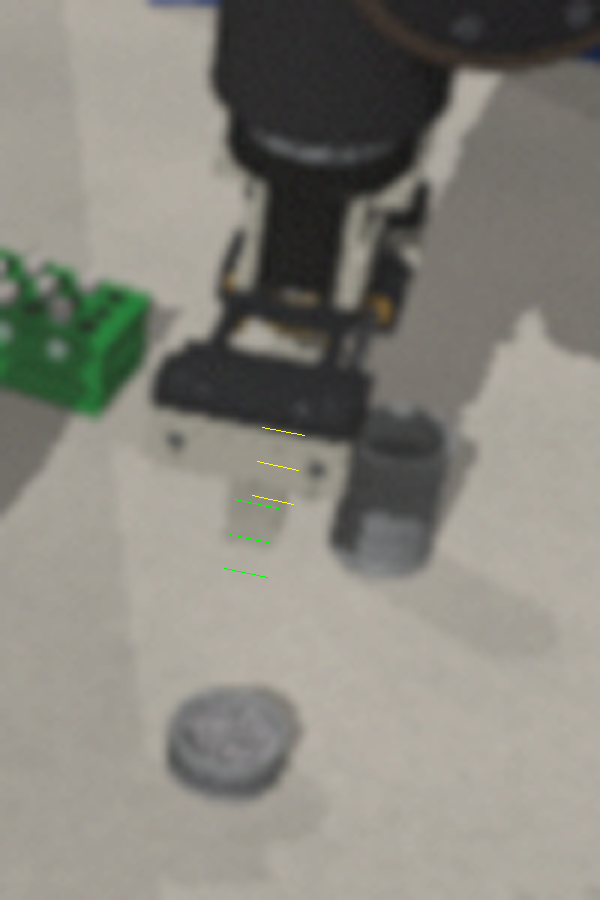

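View pics/f0.png

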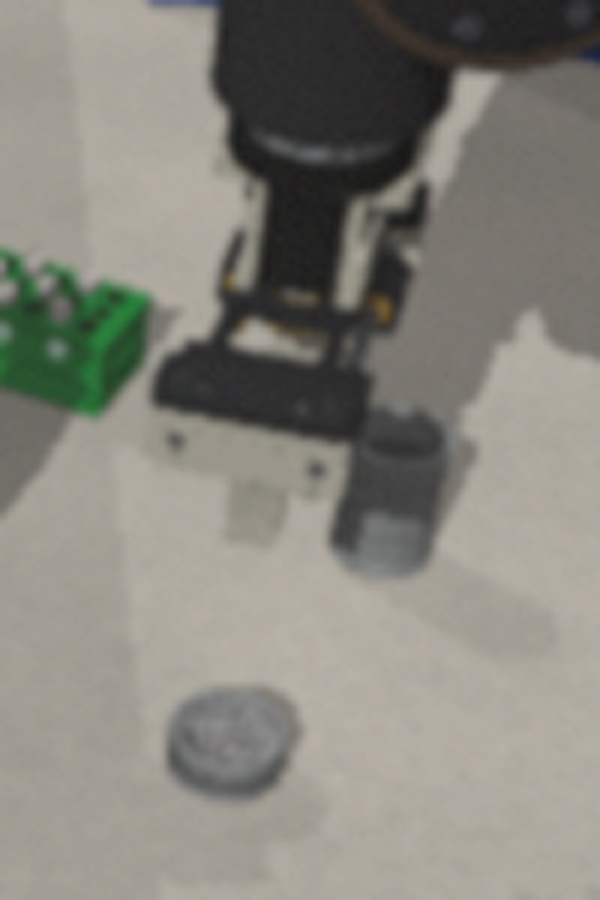

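```bash
python3 -m pendant '[[0,0,0,0,0,0,0.75],[0,0,0,0,0,0,0.75],[0,0,0.04,0,0,0,0.75],[0,0,0.08,0,0,0,0.75],[0,0,0.12,0,0,0,0.75],[0,0,0.135,0,0,0,0.75],[0,0,0.146,0,0,0,0.75],[0,0,0.146,0,0,0,0.75]]'; python3 - <<'E'
from ov import *
S=snapshot("side")
im=cv2.resize(S["image"][160:240,340:420],None,fx=8,fy=8,interpolation=cv2.INTER_CUBIC)
cv2.imwrite("pics/g0.png",cv2.convertScaleAbs(im,alpha=1.7))
E
```

```text
clock: 16.85
tool_pos: [0.4239, -0.0783, -0.0]
orientation: [-180.0, -0.1, -180.0]
force: [-0.1, 0.4, -0.2]
opening: 0.0767
```

View pics/g0.png

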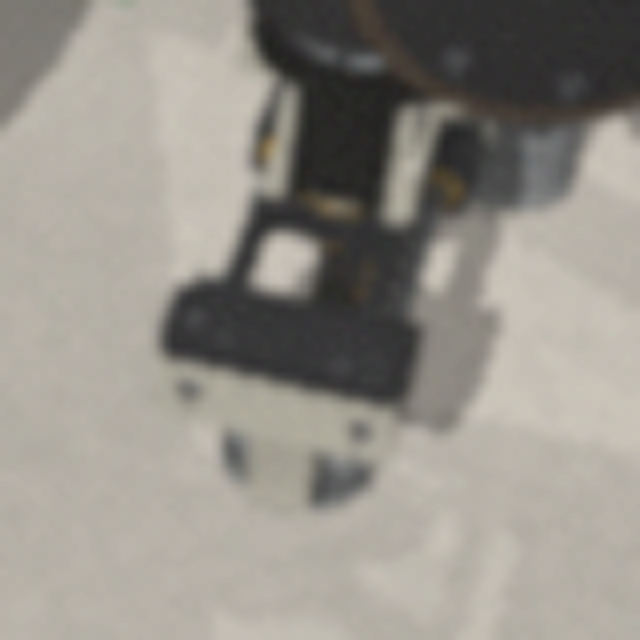

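```bash
python3 -m pendant '[[0,0,0.003,0,0,0,0.75],[0,0,0.006,0,0,0,0.75],[0,0,0.008,0,0,0,0.75],[0,0,0.01,0,0,0,0.75],[0,0,0.01,0,0,0,0.75]]'; python3 - <<'E'
from ov import *
S=snapshot("side")
im=cv2.resize(S["image"][160:240,340:420],None,fx=8,fy=8,interpolation=cv2.INTER_CUBIC)
cv2.imwrite("pics/g1.png",cv2.convertScaleAbs(im,alpha=1.7))
for z in(0,.005,.01,.015): print(z,proj(S,[.424,-.078+.045,z]))
E
```

```text
clock: 17.52
tool_pos: [0.424, -0.0782, -0.0098]
orientation: [-180.0, -0.0, -180.0]
force: [-0.9, -0.4, -0.6]
opening: 0.0764
0 [[373.05621851 228.22773165]]
0.005 [[373.23944492 226.99150273]]
0.01 [[373.42378413 225.74776571]]
0.015 [[373.60924632 224.49645197]]
```

View pics/g1.png

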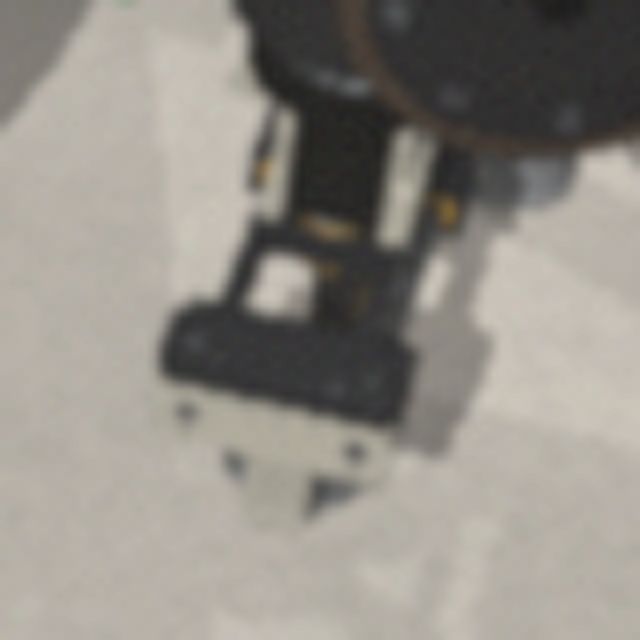

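```bash
python3 -m pendant '[[0,0,0,0,0,0,0.5],[0,0,0,0,0,0,0.35],[0,0,0,0,0,0,0.2],[0,0,0,0,0,0,0.05]]'
```

```text
clock: 18.08
tool_pos: [0.4243, -0.0781, -0.0096]
orientation: [180.0, 0.0, -180.0]
force: [-0.3, 1.1, -0.6]
opening: 0.0548
```

```bash
python3 -m pendant '[[0,0,0,0,0,0,-0.3],[0,0,0,0,0,0,-1],[0,0,0,0,0,0,-1],[0,0,0,0,0,0,-1]]'
```

```text
clock: 18.58
tool_pos: [0.4243, -0.0781, -0.0096]
orientation: [180.0, 0.0, -180.0]
force: [0.4, 2.2, -0.0]
opening: 0.0554
```

```bash
python3 -m pendant '[[0,0,-0.005,0,0,0,-1],[0,0,-0.02,0,0,0,-1],[0,0,-0.05,0,0,0,-1],[0,0,-0.09,0,0,0,-1],[0,0,-0.13,0,0,0,-1],[0,0,-0.16,0,0,0,-1],[0,0,-0.16,0,0,0,-1]]'; python3 - <<'E'
from ov import *
S=snapshot("side")
im=cv2.resize(S["image"][90:240,340:440],None,fx=6,fy=6,interpolation=cv2.INTER_CUBIC)
cv2.imwrite("pics/g2.png",cv2.convertScaleAbs(im,alpha=1.7))
E
```

```text
clock: 19.45
tool_pos: [0.4252, -0.0781, 0.1526]
orientation: [179.9, 0.2, -180.0]
force: [-0.4, -0.1, -1.9]
opening: 0.0553
```

View pics/g2.png

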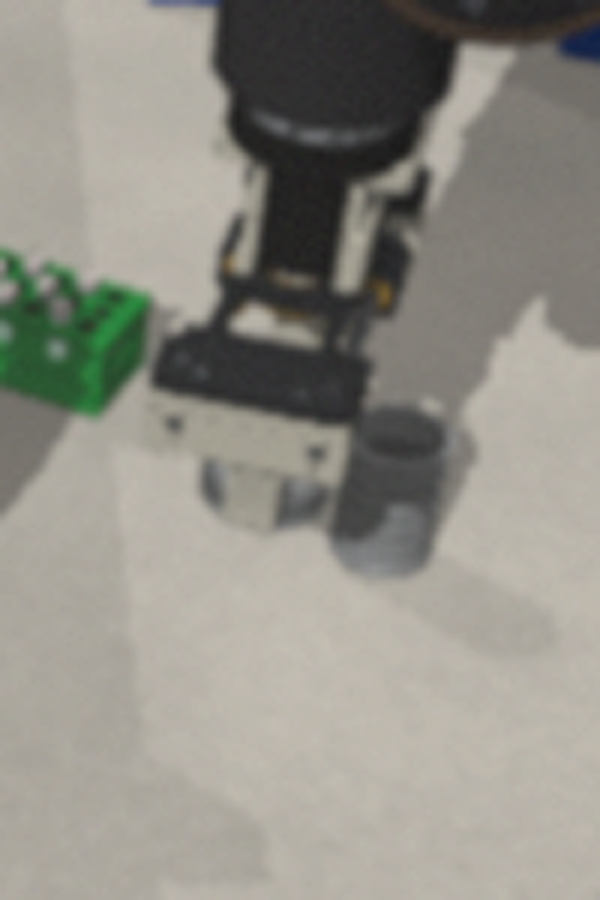

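```bash
python3 -m pendant '[[-0.015,0.02,0,0,0,0,-1],[-0.04,0.05,0,0,0,0,-1],[-0.07,0.09,0,0,0,0,-1],[-0.1,0.13,0,0,0,0,-1],[-0.13,0.165,0,0,0,0,-1],[-0.155,0.195,0,0,0,0,-1],[-0.1685,0.211,0,0,0,0,-1],[-0.1685,0.211,0.01,0,0,0,-1],[-0.1685,0.211,0.02,0,0,0,-1],[-0.1685,0.211,0.02,0,0,0,-1]]'; python3 - <<'E'
from ov import *
S=snapshot("side")
p=ctrl.get_obs()["tool_pos"];print(p)
P=(.5928,.1329)
C=[(*P,.027,.117,r),(*P,.024,.117,g),(p[0],p[1],.028,p[2]+.0156,b)]
cv2.imwrite("pics/h2.png",cv2.convertScaleAbs(ov(S,C,250,170,100,100,6,""),alpha=1.6))
E
```

```text
clock: 20.75
tool_pos: [0.5911, 0.1316, 0.129]
orientation: [-179.9, -0.1, 180.0]
force: [-0.0, -0.2, -1.9]
opening: 0.0546
[0.59180017 0.13190565 0.12991388]
```

View pics/h2.png

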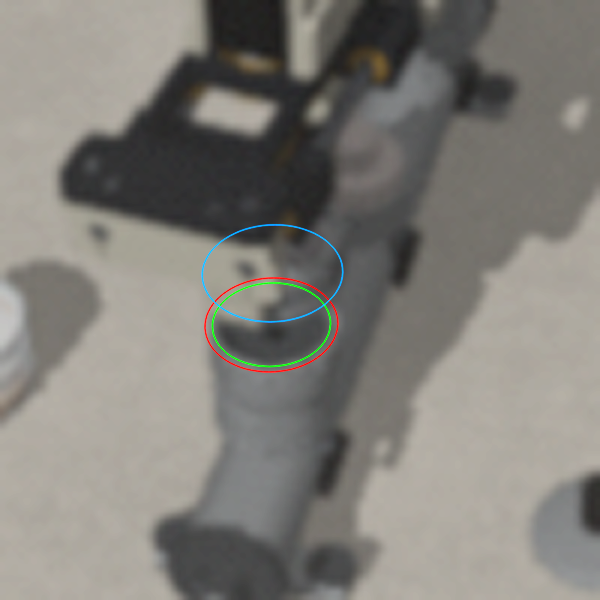

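```bash
python3 -m pendant '[[0,0,0.006,0,0,0,-1],[0,0,0.012,0,0,0,-1],[0,0,0.016,0,0,0,-1],[0,0,0.016,0,0,0,-1]]'
```

```text
clock: 21.3
tool_pos: [0.5923, 0.1327, 0.1139]
orientation: [-180.0, -0.0, -180.0]
force: [-0.1, -0.9, -2.2]
opening: 0.0549
```

```bash
python3 -m pendant '[[-0.0005,0,0.003,0,0,0,-1],[-0.0005,0,0.005,0,0,0,-1],[-0.0005,0,0.007,0,0,0,-1],[-0.0005,0,0.009,0,0,0,-1],[-0.0005,0,0.0105,0,0,0,-1],[-0.0005,0,0.0115,0,0,0,-1],[-0.0005,0,0.0115,0,0,0,-1]]'
```

```text
clock: 22.18
tool_pos: [0.5931, 0.1328, 0.1028]
orientation: [-180.0, -0.0, -180.0]
force: [-0.4, 0.7, -2.6]
opening: 0.0549
```

```bash
python3 -m pendant '[[0,0,0.0005,0,0,0,-1],[0,0,0.001,0,0,0,-1],[0,0,0.0015,0,0,0,-1],[0,0,0.0015,0,0,0,-1]]'; python3 -m pendant '[[0,0,0.0005,0,0,0,-1],[0,0,0.0005,0,0,0,-1]]'
```

```text
clock: 22.68
tool_pos: [0.5931, 0.1328, 0.1015]
orientation: [180.0, 0.0, -180.0]
force: [-0.4, -0.2, -0.2]
opening: 0.0548
clock: 22.92
tool_pos: [0.5932, 0.1328, 0.1014]
orientation: [180.0, 0.0, -180.0]
force: [-2.5, -0.5, 4.8]
opening: 0.0551
```

```bash
python3 -m pendant '[[0,0,-0.0005,0,0,0,-0.5],[0,0,-0.0005,0,0,0,0.3],[0,0,-0.0005,0,0,0,1],[0,0,-0.0005,0,0,0,1],[0,0,-0.0005,0,0,0,1],[0,0,-0.0005,0,0,0,1],[0,0,-0.03,0,0,0,1],[0,0,-0.07,0,0,0,1],[0,0,-0.12,0,0,0,1],[0,0,-0.17,0,0,0,1],[0,0,-0.18,0,0,0,1]]'
```

```text
clock: 24.3
tool_pos: [0.5946, 0.1333, 0.2852]
orientation: [179.9, 0.4, -180.0]
force: [-0.9, 0.4, -0.8]
opening: 0.0877
```

```bash
python3 -m pendant '[[0.03,-0.04,0,0,0,0,1],[0.06,-0.09,0,0,0,0,1],[0.09,-0.14,0,0,0,0,1],[0.11,-0.19,0,0,0,0,1],[0.13,-0.24,0,0,0,0,1],[0.15,-0.29,0.03,0,0,0,1],[0.18,-0.34,0.07,0,0,0,1],[0.2,-0.38,0.1,0,0,0,1],[0.209,-0.403,0.13,0,0,0,1],[0.209,-0.403,0.15,0,0,0,1],[0.209,-0.403,0.15,0,0,0,1]]'; python3 - <<'E'
from ov import *
T=snapshot("top");S=snapshot("side")
p=ctrl.get_obs()["tool_pos"];print(p)
P=(.593,.1328); F=(.3845,-.2702)
C=[(*P,.028,.141,r),(*P,.024,.141,g),(*F,.0285,.08,r),(*F,.0245,.08,g),(*F,.028,.006,b)]
a=ov(T,C,245,155,80,80,5,"");bb=ov(S,C,270,150,80,80,5,"");cv2.imwrite("pics/i1.png",np.hstack([a,bb]))
a=ov(T,C,370,215,80,80,5,"");bb=ov(S,C,360,120,80,80,5,"");cv2.imwrite("pics/i2.png",np.hstack([a,bb]))
E
```

```text
clock: 25.68
tool_pos: [0.3825, -0.2701, 0.1292]
orientation: [179.9, -0.2, 179.9]
force: [0.5, 0.5, 0.9]
opening: 0.0874
[ 0.38441472 -0.27022765  0.13125378]
```

View pics/i1.png

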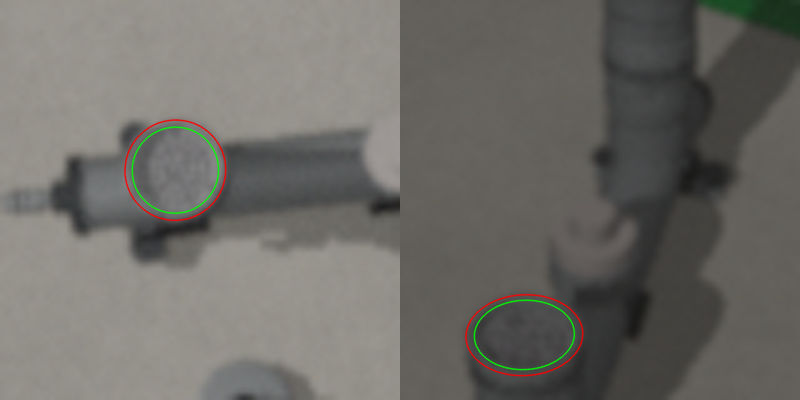

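View pics/i2.png

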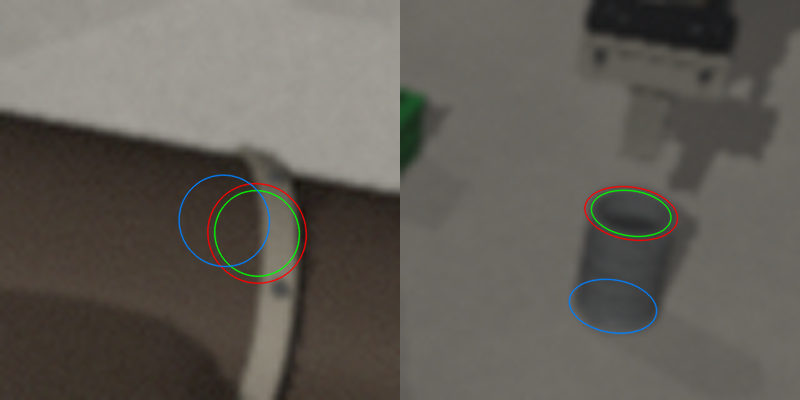

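```bash
python3 -m pendant '[[0,0,0.03,0,0,0,1],[0,0,0.06,0,0,0,1],[0,0,0.085,0,0,0,1],[0,0,0.097,0,0,0,1],[0,0,0.097,0,0,0,1]]'
```

```text
clock: 26.4
tool_pos: [0.3844, -0.2701, 0.034]
orientation: [-180.0, -0.0, -179.9]
force: [-0.3, 0.4, 0.5]
opening: 0.0874
```

```bash
python3 -m pendant '[[0,0,0,0,0,0,0.6],[0,0,0,0,0,0,0.4],[0,0,0,0,0,0,0.25],[0,0,0,0,0,0,0.1],[0,0,0,0,0,0,-0.3],[0,0,0,0,0,0,-1],[0,0,0,0,0,0,-1],[0,0,0,0,0,0,-1]]'
```

```text
clock: 27.4
tool_pos: [0.3845, -0.2704, 0.0341]
orientation: [-180.0, 0.0, -180.0]
force: [-0.1, 0.1, 5.8]
opening: 0.0535
```

```bash
python3 -m pendant '[[0,0,-0.005,0,0,0,-1],[0,0,-0.02,0,0,0,-1],[0,0,-0.05,0,0,0,-1],[0,0,-0.09,0,0,0,-1],[0,0,-0.13,0,0,0,-1],[0,0,-0.165,0,0,0,-1],[0,0,-0.19,0,0,0,-1],[0,0,-0.19,0,0,0,-1]]'; python3 - <<'E'
from ov import *
S=snapshot("side")
im=cv2.resize(S["image"][60:210,350:450],None,fx=5,fy=5,interpolation=cv2.INTER_CUBIC)
cv2.imwrite("pics/j2.png",cv2.convertScaleAbs(im,alpha=1.7))
E
```

```text
clock: 28.4
tool_pos: [0.3849, -0.2703, 0.2255]
orientation: [-180.0, 0.2, -180.0]
force: [0.4, -0.7, -2.2]
opening: 0.0533
```

View pics/j2.png

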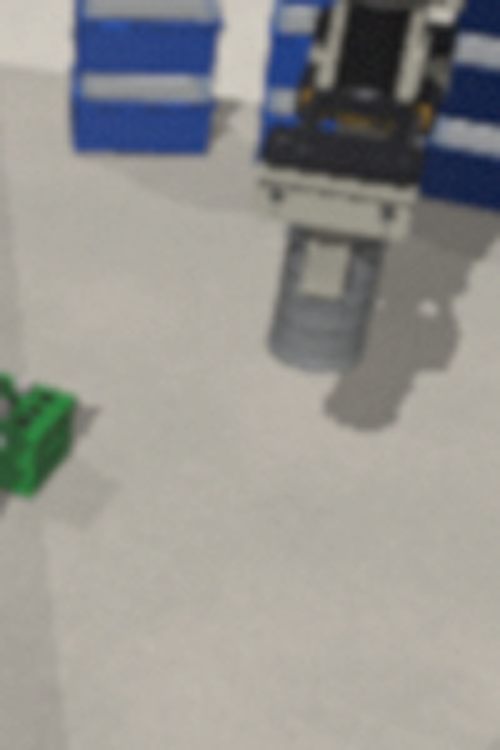

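```bash
python3 -m pendant '[[-0.01,0.02,0,0,0,0,-1],[-0.03,0.06,0,0,0,0,-1],[-0.055,0.105,0,0,0,0,-1],[-0.08,0.155,0,0,0,0,-1],[-0.105,0.205,0,0,0,0,-1],[-0.13,0.255,0,0,0,0,-1],[-0.155,0.3,0,0,0,0,-1],[-0.175,0.34,0,0,0,0,-1],[-0.195,0.375,0,0,0,0,-1],[-0.205,0.395,0,0,0,0,-1],[-0.2085,0.403,0,0,0,0,-1],[-0.2085,0.403,0.01,0,0,0,-1]]'
python3 -m pendant '[[0,0,0.01,0,0,0,-1],[0,0,0.015,0,0,0,-1],[0,0,0.015,0,0,0,-1]]'
python3 - <<'E'
from ov import *
S=snapshot("side");T=snapshot("top")
p=ctrl.get_obs()["tool_pos"];print(p)
P=(.593,.1328)
C=[(*P,.028,.141,r),(*P,.024,.141,g),(p[0],p[1],.028,p[2]-.028,b),(p[0],p[1],.0285,p[2]+.046,b)]
cv2.imwrite("pics/k2.png",cv2.convertScaleAbs(np.hstack([ov(T,C,240,150,80,100,5,""),ov(S,C,260,150,80,100,5,"")]),alpha=1.6))
E
```

```text
clock: 29.95
tool_pos: [0.5926, 0.1328, 0.2135]
orientation: [180.0, 0.0, -180.0]
force: [-0.6, 0.4, -1.9]
opening: 0.0535
clock: 30.32
tool_pos: [0.5922, 0.1322, 0.1985]
orientation: [-180.0, -0.0, 180.0]
force: [0.0, 0.4, -1.2]
opening: 0.0533
[0.59269493 0.13250643 0.19920867]
```

View pics/k2.png

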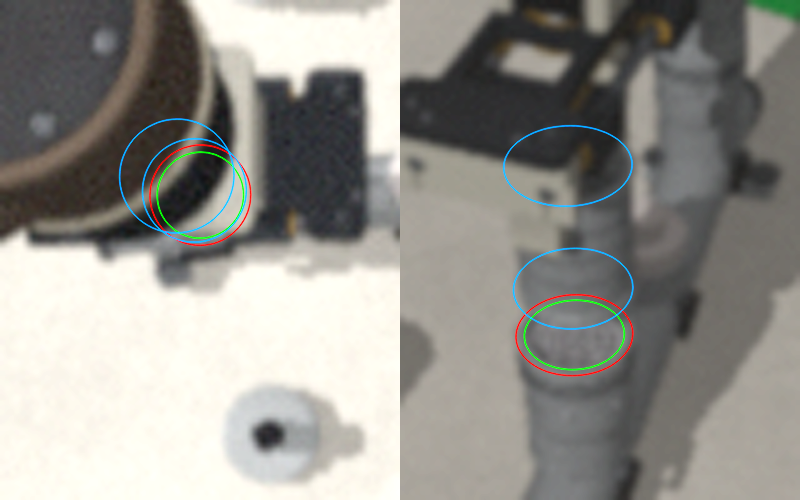

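```bash
python3 -m pendant '[[0,0,0.008,0,0,0,-1],[0,0,0.016,0,0,0,-1],[0,0,0.021,0,0,0,-1],[0,0,0.023,0,0,0,-1],[0,0,0.025,0,0,0,-1],[0,0,0.027,0,0,0,-1],[0,0,0.027,0,0,0,-1]]'
```

```text
clock: 31.3
tool_pos: [0.5926, 0.1328, 0.1718]
orientation: [-180.0, -0.0, -180.0]
force: [-1.2, -0.6, -1.8]
opening: 0.0532
```

```bash
python3 -m pendant '[[0,0,0.001,0,0,0,-1],[0,0,0.0015,0,0,0,-1],[0,0,0.002,0,0,0,-1],[0,0,0.002,0,0,0,-1]]'; python3 -m pendant '[[0,0,0.0005,0,0,0,-1],[0,0,0.001,0,0,0,-1],[0,0,0.001,0,0,0,-1]]'
```

```text
clock: 31.8
tool_pos: [0.5926, 0.1328, 0.1698]
orientation: [180.0, -0.0, -180.0]
force: [0.2, -0.0, -1.7]
opening: 0.0534
clock: 32.17
tool_pos: [0.5927, 0.1328, 0.1692]
orientation: [180.0, 0.0, -180.0]
force: [-0.9, 0.4, 1.5]
opening: 0.0534
```

Contact came at the expected 0.169. I'll release and go up, with the jaws well open past the lip.

```bash
python3 -m pendant '[[0,0,0.0003,0,0,0,-1],[0,0,0,0,0,0,-0.5],[0,0,0,0,0,0,0.3],[0,0,0,0,0,0,1],[0,0,0,0,0,0,1],[0,0,0,0,0,0,1],[0,0,0,0,0,0,1],[0,0,-0.03,0,0,0,1],[0,0,-0.06,0,0,0,1],[0,0,-0.1,0,0,0,1],[0,0,-0.12,0,0,0,1],[0,0,-0.12,0,0,0,1]]'
```

```text
clock: 33.67
tool_pos: [0.5934, 0.1331, 0.2907]
orientation: [179.9, 0.2, -180.0]
force: [0.1, 0.4, -0.1]
opening: 0.0874
```

```bash
python3 -m pendant '[[0.03,-0.005,0,0,0,0,1],[0.07,-0.015,0,0,0,0,0.5],[0.11,-0.025,0,0,0,0,0],[0.137,-0.03,0.03,0,0,0,-0.3],[0.137,-0.03,0.08,0,0,0,-0.3],[0.137,-0.03,0.13,0,0,0,-0.3],[0.137,-0.03,0.17,0,0,0,-0.3],[0.137,-0.03,0.19,0,0,0,-0.3],[0.137,-0.03,0.19,0,0,0,-0.3]]'; python3 - <<'E'
from ov import *
T=snapshot("top");S=snapshot("side")
o=ctrl.get_obs();x,y,z=o["tool_pos"];print(x,y,z,o["opening"])
P=(.593,.1328); L=(.456,.1033)
C=[(*P,.0285,.215,r),(*P,.0245,.215,g),(*L,.031,.012,r),(*L,.010,.038,g),(*L,.031,.006,b)]
a=ov(T,C,230,140,80,120,5,"");bb=ov(S,C,270,150,80,120,5,"");cv2.imwrite("pics/l1.png",np.hstack([a,bb]))
im=ov(S,C[2:],310,190,80,90,7,"")
for yy,col in((y+.015,g),(y+.022,(0,255,255))):
  for dz in (0,.01,.02,.03):
    p=(proj(S,np.array([[x-.0095,yy,z+dz],[x+.0095,yy,z+dz]]))-[310,190]+.5)*7-.5
    cv2.polylines(im,[p.astype(np.int32)],True,col,1)
cv2.imwrite("pics/l2.png",cv2.convertScaleAbs(im,alpha=1.6))
E
```

```text
clock: 34.8
tool_pos: [0.4539, 0.1017, 0.0968]
orientation: [-179.9, -0.2, 180.0]
force: [0.3, -1.0, 0.6]
opening: 0.0306
0.45567889268284323 0.10276019815457642 0.09905320426511872 0.030338216641826184
```

View pics/l1.png

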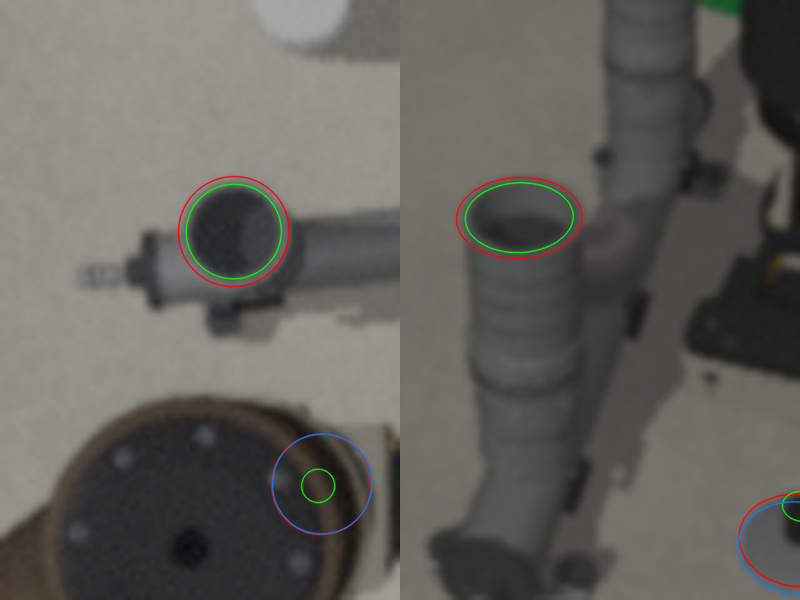

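View pics/l2.png

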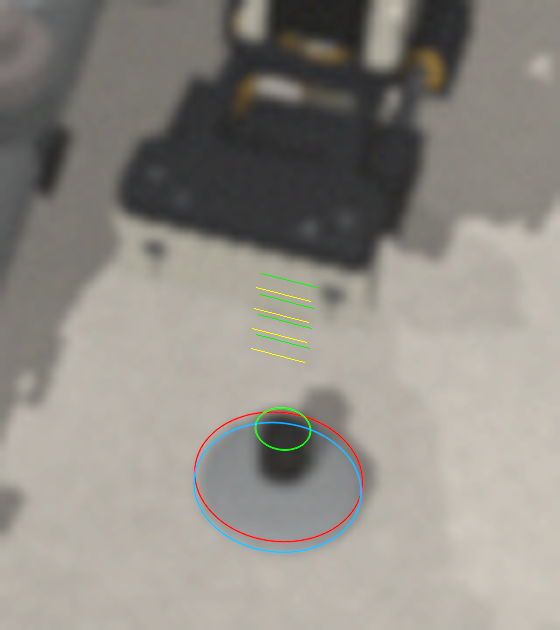

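```bash
python3 - <<'E'
from ov import *
S=snapshot("side")
o=ctrl.get_obs();x,y,z=o["tool_pos"];print(x,y,z,o["opening"])
im=S["image"][200:270,315:385].astype(float)
im=np.clip((im-80)*4,0,255).astype(np.uint8)
im=cv2.resize(im,None,fx=8,fy=8,interpolation=cv2.INTER_CUBIC)
cv2.imwrite("pics/l3.png",im)
T=snapshot("top"); crop(T,280,210,80,80,7,"l4")
E
```

```text
0.45603256985530355 0.10303478543233072 0.09956529540888215 0.03099412135775456
```

View pics/l3.png

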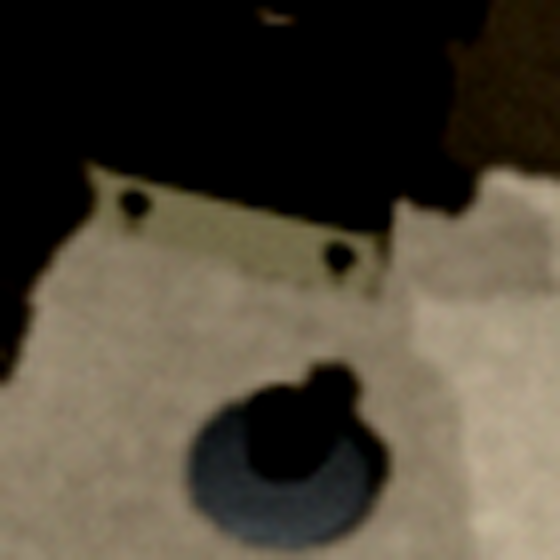

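```bash
python3 - <<'E'
from ov import *
acc=0
for i in range(6): acc=acc+snapshot("side")["image"][220:262,325:370].astype(float)
im=acc/6
for c in range(3): print(c,np.percentile(im[...,c],[5,50,95]))
g_=np.clip((im-im.reshape(-1,3).mean(0))*0,0,255)
a=np.clip((im-np.percentile(im,55,axis=(0,1)))*7+128,0,255).astype(np.uint8)
ch=np.clip((im[...,1]-im[...,0])*12,0,255); ch2=np.clip((im[...,2]-im[...,1])*12+128,0,255)
out=np.hstack([cv2.resize(a,None,fx=8,fy=8,interpolation=cv2.INTER_CUBIC),cv2.cvtColor(cv2.resize(ch,None,fx=8,fy=8).astype(np.uint8),cv2.COLOR_GRAY2BGR)])
cv2.imwrite("pics/l5.png",out)
E
```

```text
0 [ 34.40833333 102.16666667 106.66666667]
1 [ 33.66666667 108.16666667 112.59166667]
2 [ 33.66666667 111.25       115.83333333]
```

View pics/l5.png

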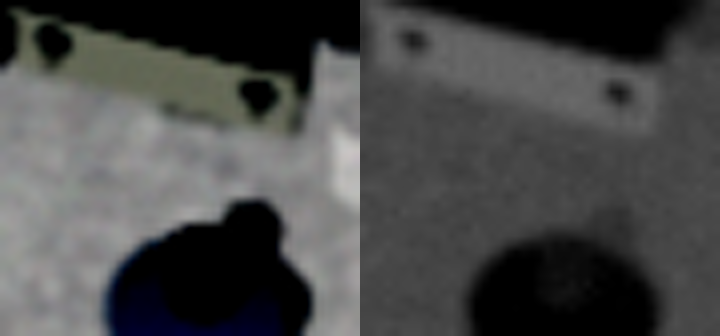

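```bash
python3 -m pendant '[[0,0,0,0,0,0,-0.1],[0,0,0.025,0,0,0,-0.1],[0,0,0.05,0,0,0,-0.1],[0,0,0.07,0,0,0,-0.1],[0,0,0.08,0,0,0,-0.1],[0,0,0.086,0,0,0,-0.1],[0,0,0.086,0,0,0,-0.1]]'
```

```text
clock: 36.17
tool_pos: [0.4557, 0.1029, 0.0129]
orientation: [-180.0, -0.0, -180.0]
force: [-0.9, 0.1, -0.0]
opening: 0.0392
```

```bash
python3 -m pendant '[[0,0,0,0,0,0,-0.25],[0,0,0,0,0,0,-0.35],[0,0,0,0,0,0,-0.42],[0,0,0,0,0,0,-0.5],[0,0,0,0,0,0,-0.6]]'
```

```text
clock: 36.8
tool_pos: [0.4558, 0.103, 0.013]
orientation: [180.0, 0.0, -180.0]
force: [-0.6, -0.1, 1.6]
opening: 0.0186
```

```bash
python3 -m pendant '[[0,0,0,0,0,0,-0.8],[0,0,0,0,0,0,-1],[0,0,0,0,0,0,-1],[0,0,0,0,0,0,-1]]'
```

```text
clock: 37.3
tool_pos: [0.4559, 0.1029, 0.0131]
orientation: [180.0, 0.0, -180.0]
force: [0.3, -0.5, 5.4]
opening: 0.0003
```

```bash
python3 -m pendant '[[0,0,-0.005,0,0,0,-1],[0,0,-0.02,0,0,0,-1],[0,0,-0.04,0,0,0,-0.3],[0,0,-0.05,0,0,0,0.1],[0,0,-0.05,0,0,0,0.1],[0,0,-0.05,0,0,0,0.1]]'; python3 - <<'E'
from ov import *
S=snapshot("side")
L=(.456,.1033)
C=[(*L,.031,.012,r),(*L,.010,.038,g),(*L,.031,.006,b)]
cv2.imwrite("pics/m1.png",cv2.convertScaleAbs(ov(S,C,310,200,90,80,7,""),alpha=1.6))
E
```

```text
clock: 38.05
tool_pos: [0.4551, 0.1026, 0.0623]
orientation: [-180.0, -0.0, 180.0]
force: [-0.6, 0.2, -0.5]
opening: 0.0352
```

View pics/m1.png

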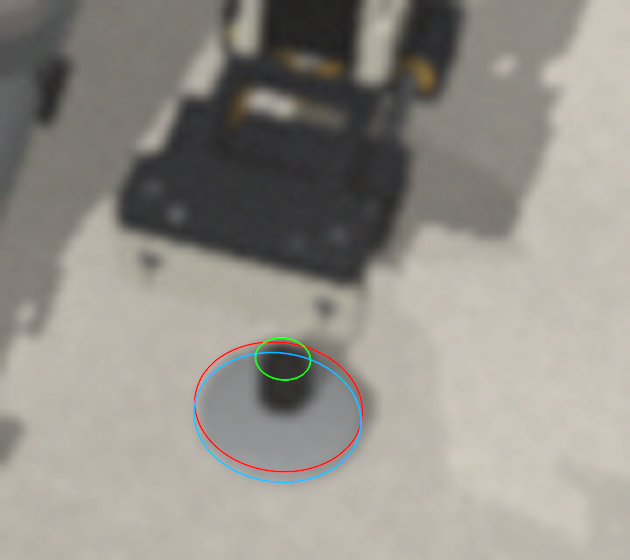

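```bash
python3 -m pendant '[[0,0,0.02,0,0,0,0.1],[0,0,0.04,0,0,0,0.1],[0,0,0.055,0,0,0,0.1],[0,0,0.063,0,0,0,0.1],[0,0,0.067,0,0,0,0.1],[0,0,0.067,0,0,0,0.1]]'
```

```text
clock: 38.85
tool_pos: [0.4556, 0.1028, -0.0042]
orientation: [-180.0, -0.0, -180.0]
force: [0.6, -0.2, -0.3]
opening: 0.0483
```

```bash
python3 -m pendant '[[0,0,0.001,0,0,0,0.1],[0,0,0.002,0,0,0,0.1],[0,0,0.003,0,0,0,-0.1],[0,0,0.003,0,0,0,-0.1]]'
```

```text
clock: 39.35
tool_pos: [0.4556, 0.1028, -0.0071]
orientation: [180.0, 0.0, -180.0]
force: [-0.0, -0.3, 0.1]
opening: 0.0404
```

```bash
python3 -m pendant '[[0,0,0,0,0,0,-0.3],[0,0,0,0,0,0,-0.45],[0,0,0,0,0,0,-0.55],[0,0,0,0,0,0,-0.7],[0,0,0,0,0,0,-1],[0,0,0,0,0,0,-1],[0,0,0,0,0,0,-1]]'
```

```text
clock: 40.22
tool_pos: [0.4557, 0.1029, -0.0071]
orientation: [180.0, 0.0, -180.0]
force: [-0.1, -0.3, -0.6]
opening: 0.0193
```

```bash
python3 -m pendant '[[0,0,-0.004,0,0,0,-1],[0,0,-0.015,0,0,0,-1],[0,0,-0.04,0,0,0,-1],[0,0,-0.07,0,0,0,-1],[0,0,-0.11,0,0,0,-1],[0,0,-0.15,0,0,0,-1],[0,0,-0.19,0,0,0,-1],[0,0,-0.225,0,0,0,-1],[0,0,-0.245,0,0,0,-1],[0,0,-0.245,0,0,0,-1]]'; python3 - <<'E'
from ov import *
S=snapshot("side")
p=ctrl.get_obs()["tool_pos"];print(p)
C=[(p[0],p[1],.031,p[2]+.0131,r)]
cv2.imwrite("pics/n1.png",cv2.convertScaleAbs(ov(S,C,290,120,110,130,5,""),alpha=1.6))
E
```

```text
clock: 41.48
tool_pos: [0.4561, 0.1031, 0.2399]
orientation: [179.9, 0.2, -180.0]
force: [-1.2, -0.6, -1.2]
opening: 0.0189
[0.45535372 0.10281085 0.23838876]
```

View pics/n1.png

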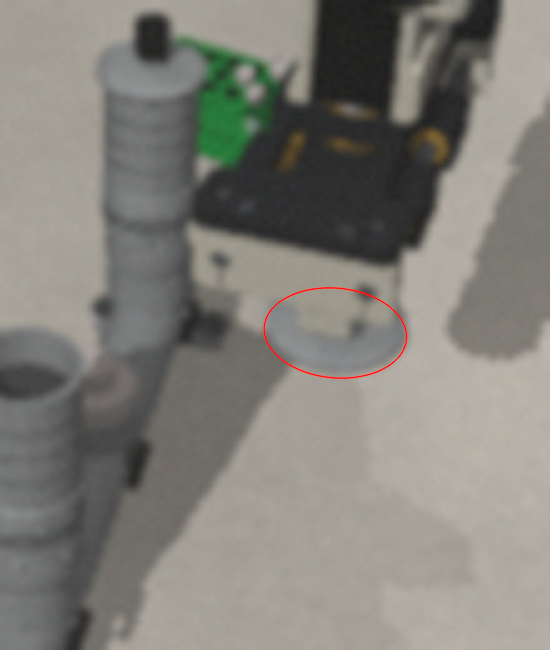

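```bash
python3 -m pendant '[[-0.015,0.003,0,0,0,0,-1],[-0.04,0.008,0,0,0,0,-1],[-0.07,0.015,0,0,0,0,-1],[-0.1,0.022,0,0,0,0,-1],[-0.125,0.027,0,0,0,0,-1],[-0.137,0.03,0,0,0,0,-1],[-0.137,0.03,0,0,0,0,-1],[-0.137,0.03,0,0,0,0,-1]]'; python3 - <<'E'
from ov import *
S=snapshot("side");T=snapshot("top")
p=ctrl.get_obs()["tool_pos"];print(p)
P=(.5928,.1328)
C=[(*P,.0285,.215,r),(*P,.0245,.215,g),(p[0],p[1],.031,p[2]+.0131,b)]
cv2.imwrite("pics/p1.png",cv2.convertScaleAbs(ov(S,C,250,140,110,100,6,""),alpha=1.6))
E
```

```text
clock: 42.52
tool_pos: [0.5919, 0.1326, 0.2376]
orientation: [-180.0, -0.0, -180.0]
force: [0.5, 0.0, -1.2]
opening: 0.0192
[0.59196015 0.1327069  0.23823405]
```

View pics/p1.png

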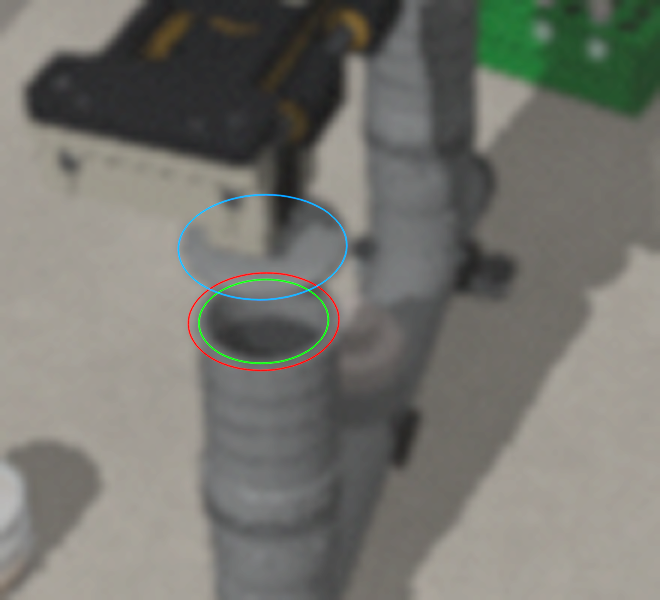

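```bash
python3 -m pendant '[[-0.0005,0,0.01,0,0,0,-1],[-0.0005,0,0.018,0,0,0,-1],[-0.0005,0,0.024,0,0,0,-1],[-0.0005,0,0.027,0,0,0,-1],[-0.0005,0,0.029,0,0,0,-1],[-0.0005,0,0.031,0,0,0,-1],[-0.0005,0,0.033,0,0,0,-1],[-0.0005,0,0.034,0,0,0,-1],[-0.0005,0,0.034,0,0,0,-1]]'
```

```text
clock: 43.75
tool_pos: [0.5931, 0.1328, 0.2038]
orientation: [-180.0, -0.0, -180.0]
force: [-0.7, 0.5, -1.4]
opening: 0.0189
```

```bash
python3 -m pendant '[[0,0,0.0005,0,0,0,-1],[0,0,0.001,0,0,0,-1],[0,0,0.0015,0,0,0,-1],[0,0,0.0015,0,0,0,-1]]'; python3 -m pendant '[[0,0,0.0005,0,0,0,-1],[0,0,0.001,0,0,0,-1],[0,0,0.001,0,0,0,-1]]'
```

```text
clock: 44.25
tool_pos: [0.5931, 0.1328, 0.2023]
orientation: [-180.0, -0.0, -180.0]
force: [-0.6, -0.6, -0.0]
opening: 0.0194
clock: 44.62
tool_pos: [0.5933, 0.1328, 0.2019]
orientation: [180.0, 0.0, -180.0]
force: [-0.7, -0.3, 4.0]
opening: 0.019
```

```bash
python3 -m pendant '[[0,0,0,0,0,0,-0.6],[0,0,0,0,0,0,-0.3],[0,0,0,0,0,0,0.2],[0,0,0,0,0,0,0.5],[0,0,-0.002,0,0,0,0.5],[0,0,-0.02,0,0,0,0.5],[0,0,-0.06,0,0,0,0.5],[0,0,-0.1,0,0,0,0.5],[0,0,-0.12,0,0,0,0.5]]'; python3 -m pendant '[[0.04,0,0,0,0,0,0.5],[0.09,0,0,0,0,0,0.5],[0.14,0,0,0,0,0,0.5],[0.16,0.05,0,0,0,0,0.5],[0.16,0.1,0,0,0,0,0.5],[0.16,0.15,0,0,0,0,0.5],[0.16,0.18,0,0,0,0,0.5],[0.16,0.18,0,0,0,0,0.5]]'; python3 - <<'E'
from ov import *
S=snapshot("side");T=snapshot("top")
P=(.593,.1328)
C=[(*P,.031,.221,r),(*P,.010,.247,g)]
cv2.imwrite("pics/q1.png",cv2.convertScaleAbs(np.hstack([ov(T,C,220,140,80,120,5,""),ov(S,C,250,110,80,120,5,"")]),alpha=1.3))
cv2.imwrite("pics/q2.png",S["image"]);cv2.imwrite("pics/q3.png",T["image"])
E
```

```text
clock: 45.75
tool_pos: [0.5937, 0.1329, 0.3242]
orientation: [179.9, 0.2, -180.0]
force: [-0.5, 0.3, -0.2]
opening: 0.0653
clock: 46.75
tool_pos: [0.4329, 0.3143, 0.3206]
orientation: [-179.9, -0.1, -179.9]
force: [-0.4, 0.1, -0.2]
opening: 0.0657
```

View pics/q1.png

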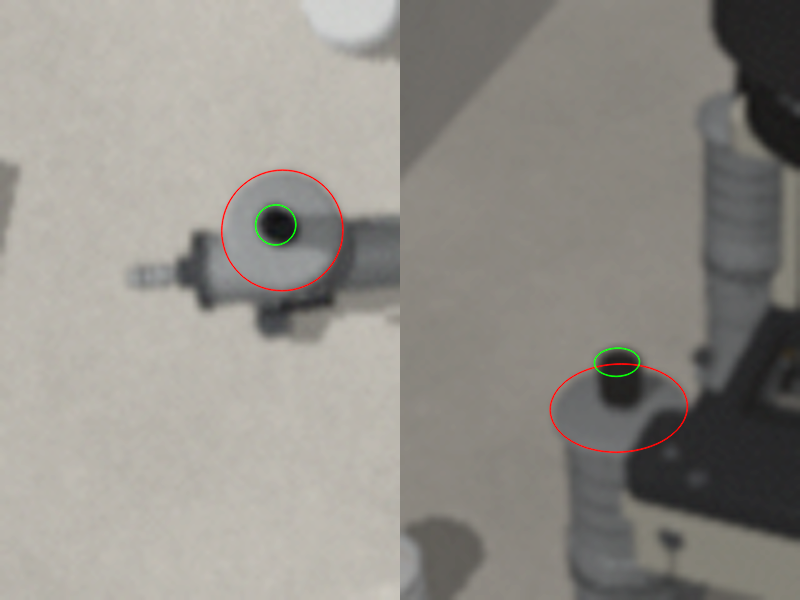

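View pics/q2.png

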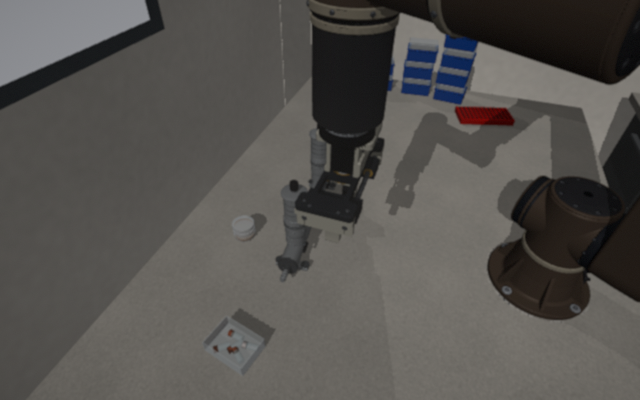

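View pics/q3.png

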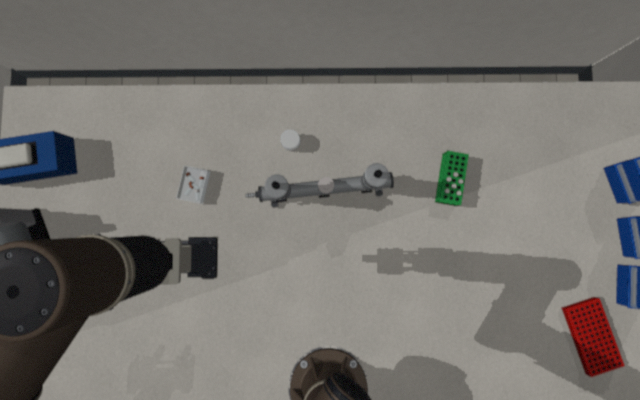

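The lid and knob match their home circles in both views. The tray (196,185), dishes (290,139), rack (452,178) and running unit (376,177) are where they were at the start. Now I'll hand in.

```bash
python3 - <<'E'
from plant import ctrl
print(ctrl.close_job())
E
```

```text
the job is handed in; nothing more can be done
None
```

The second filter unit is standing on the open port, and I handed the job in at about 47 s of the 122 s allowed. I set the base, screen stage, funnel and lid in that order, releasing each before fetching the next.

- **Seating:** each part met light contact (2–9 N) within about 0.1 mm of its computed home height.
- **Last pictures:** the lid and knob match their predicted home positions in both camera views. The top view shows the tray, dishes, rack and running unit where they began. In the final side view the gripper hid part of the new stack and of the running unit, but I had checked each lower part in both views after placing it.
- **Two missed grasps:** the fingertips turned out to sit about 24 mm behind the reported TCP. The first grasps of the stage and the lid therefore closed just above them. On the lid, the shut fingers pressed on the knob with about 5 N. Neither part moved, and both were gripped lower and held on the second try.

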